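# Close the swing-bolt clamp on the glass vacuum line

### The arm

A 6-joint arm with a two-finger parallel gripper is mounted at the origin on the work surface. World frame = base frame: x ahead of the robot, y to its left, z up, the work surface at z = 0. Lengths are in mm, angles in rad, forces in N, time in s.
With the tool pointing down it reaches from about 275 to 825 mm from the base axis. Payload 4.9 kg.
Tool frame: the origin (TCP) lies midway between the tips of the shut fingers; the grasp point (between the pads) lies 19 mm behind it; z points along the fingers, x is the direction in which the jaws open and shut, and the axes are right-handed (so a half turn about z gives the same grasp; the last joint's range is limited). The gripper opens to 85 mm and grips with 20 to 120 N. Pads are 22 mm wide; open, the fingers measure 114 mm over their backs; the gripper's body (76 mm by 85 mm) begins 54 mm behind the grasp point. The pads swing forward as they close: fully open they stand 13 mm farther back than shut.
Start: joints at [1.178, 0.326, -0.193, 1.052, 0, 1.437], TCP at [140.75, 531.703, 204.881] pointing down, gripper open.
Joint ranges: [-2.65, 2.65], [-0.97, 1.79], [-1.3, 1.35], [-1.93, 2.1], [-1.47, 1.37], [-3.14, 3.14]. Speed limits (rad/s): [2.57, 2.57, 3.14, 3.14, 3.14, 3.14].

### API

Orientations are given as a 3x3 rotation matrix whose columns are the frame's x, y, z axes.
In Python, from workcell import r gives the robot as it stands.
- The arm moves only by the tool servo_tool, never from a script. Its argument "targets" is a list that holds one entry, the list of rows, each a list of 6 numbers: the shift along the tool's x, y, z scaled (see below), then the turn, a rotation vector about the tool's x, y, z scaled (see below). A call has 1 to 8 rows; each row shifts and turns the commanded pose from where the row before left it, along the tool's axes as they then stand; what a row does not reach is not made up. The controller multiplies each number of a shift by 0.04 m and each number of a turn by 5 degrees. A row lasts 1/8 s, in which the tool goes at most 62.5 mm and 10.7 degrees, less where a joint would pass 70% of its speed; a pose out of reach is approached as far as the arm can. A call with a number of a shift or a turn outside -1 to 1 is refused whole. A call with a gripper value outside its range is refused whole. "claw" is the closure, from 0 (fully open) to 1 (shut), set as the call begins (left out, the last holds). The fingers move at their own pace and stop on an object; "squeeze" is the grip in N (left out, the last holds). Time passes only in rows, so rows that do not move let the fingers close. It gives the time, the measured TCP pose, the force and the opening at its end, in the units of the state.
- r.read_state(): the state, without advancing time (a new reading comes with each control period).
- r.snapshot(name): name is "scene" or "top" or "wrist"; returns the picture (384x512x3 uint8, blue, green, red); there is no depth.
- r.camera_params(name): a dict with "camera_matrix" (3x3 intrinsics, pixels), "k1" (the pictures are not rectified: a ray, as slopes to the right and down, at radius r is drawn at 1 + k1 r^2 times it, then the intrinsics apply), "eye" and "rotation" of the camera in the world; the wrist camera has in their place "T_tool_cam" (4x4, takes a point from camera to tool coordinates, whose origin is the TCP and whose axes are the tool frame's). Camera axes: x right, y up, looking along -z (the intrinsics and any distortion apply to the point x, -y, -z); pixel columns grow to the right and rows downward; lengths in mm; the calibration is good to about 2 mm. A picture is of the moment at which its call begins: read the wrist's pose just before it. camera_params takes no time and is no camera call.
- r.finish_job(): hands the job in, once; it reports no verdict.
The state is a dict: "time": time; "joint_pos": joint angles; "joint_vel": joint speeds; "joint_efforts": joint torques, N m; "eef_pos": TCP position; "eef_rot": TCP orientation; "ft_force": force on the tool from outside, world axes, zero at the start; "ft_torque": the same for the moment, N m; "opening": opening from 0.0 (shut) to 1.0 (fully open).
Only numpy, scipy, OpenCV 4.12 (cv2) and the standard library are available. Lean on these libraries where they do the work, as an engineer would, in place of code of your own. Each camera call takes 0.05 s, during which the arm holds its last target.

### The job

The glass vacuum line lies in two hinged tube clamps; the far one is already done up, the other stands open. Do that one up too: lower its hinged upper half over the tube without dropping it, swing its bolt up into the slot of the ear, and turn the hand nut clockwise until it comes up against its stop, without wrenching it. It is glass, so force nothing, and leave the other things on the bench alone.

Things in the scene. Friction and masses are not known exactly. Their poses are not given: they have to be found in the camera images.
- line: Fixed assembly: grey steel base bar 50 x 440 mm with two aluminium tube clamps. Origin on the bench under the open clamp's centre; x runs across the tube from bolt side (-x) to hinge side (+x), y along the tube to the second clamp (260 mm off, same parts, already done up: it shows the finished state), z up. All 'to -x' below are in these axes.
- tube: The glass tube, 40 mm in diameter, 440 mm long, fixed in the line, axis along the line's y, 100 mm above the bench. Same origin and axes as the line. It cracks if pressed with more than 45 N.
- flap_hinge (a point): On the hinge pin of the upper half: 38 mm to +x of the tube axis at the same height (100 mm). The pin runs along the line's y.
- flap_angle (a joint): Upper half's angle on its hinge, rad: 0 = its rubber cushion just touches the tube; found open at 1.2 to 1.6 (ear up; stop 1.75); slightly negative when squeezed. The pin has 0.06 N m friction: the half (about 260 g, centre of mass some 50 mm from the pin) stands by itself from about 1.0 up, falls from lower angles, and must not meet the glass at 2.5 rad/s or more (a drop of about 10 mm at the ear).
- flap: The clamp's hinged upper half (aluminium, rubber-lined), 30 mm wide along the tube; origin on the hinge pin, axes as the line's when closed.
- bolt: The clamp's swing bolt (steel, 9 mm, 67 mm long from its pin) with its hand nut; origin on its pin, z along the bolt away from the pin. Bolt and nut must not be rammed against the ear: 25 N mars it.
- ear (a point): Mid-ear of the upper half, 100 mm from the hinge pin. The ear is an aluminium fork 34 mm wide (along line y; flat parallel sides to pinch), 9 mm thick. Closed: 62 mm to -x of the tube axis, 106.5 mm above the bench; the tip is 20 mm further. Hinge-to-ear direction: from -x, up by flap_angle + 0.065 rad. Slot between the tines: 11 mm wide, open at the tip, mouth barely flared (14 mm).
- slot (a point): Where the bolt's axis crosses the closed ear's slot: 66 mm to -x of the tube axis, 106.5 mm above the bench, fixed in the line. The closed ear's top is 111 mm and its four small domed nut seats are 112 mm above the bench.
- bolt_pivot (a point): Swing bolt's pin, in the fork below the ear: 66 mm to -x of the tube axis, 86 mm above the bench, along line y; fixed. The bolt's eye (and bolt and nut) can slide 2.4 mm either way along it from the middle, friction 0.4 N; the slot leaves the 9 mm bolt 1 mm either side.
- bolt_angle (a joint): Angle of the swing bolt about its pin, rad: 0 = upright in the slot (stop at -0.015), about 1.1 to 1.5 = swung out and down to the line's -x side, as found. Friction (0.065 N m) keeps it where it is left.
- nut_grip (a point): Centre of the knurled steel hand nut's grip, on the bolt's axis, about 50 mm from the pin: a cylinder 30 mm across, 22 mm long (11 mm either way), with a 26 mm collar, 12 mm high, on its pin side and 6 mm of bolt past its other end. Bolt upright: about 136 mm above the bench, the collar 0.8 to 2.5 mm clear of its seats (differs each time).
- nut_top (a point): The same nut's top, on the bolt's axis, 11 mm past the grip centre. Clockwise from above tightens, 6 mm down per turn. Free running takes about 0.05 N m, a little more once the collar meets its seats; 1.4 rad later (2.2 to 4 rad from found) the nut meets its stop: tight. Turned on, it twists the bolt in its fork, 1.2 N m per rad; a twist of 0.33 rad (0.4 N m) ruins it. It stays as left.
- amber_bottle: loose bystander: closed amber glass bottle, 90 mm across, 190 mm high, origin under its centre
- beaker: loose bystander: glass beaker, 92 mm across, 115 mm high
- flask: loose bystander: conical glass flask, 84 mm across, 124 mm high
- screw_cap: loose bystander: black screw cap, 38 mm across, 22 mm high
- spare_nut: loose bystander: a spare hand nut like the clamp's, 30 mm across, 34 mm high, standing on the bench (not used)
- centring_ring: loose bystander: flat steel ring, 54 mm across, 8 mm high
- spanner: loose bystander: open-ended spanner, 160 mm long (not used)
- stopper: loose bystander: black rubber stopper, 32 mm across, 28 mm high

How it is judged:
By the outcome, as a careful person would: the job done as asked, in the order asked, and still so for the second after the job is handed in, with the robot touching nothing.
It also fails if it takes over 72 s, if anything falls off the work surface, if the arm or the gripper's body presses on something with over 40 N, if the wrist force passes 120 N, or if a joint passes its speed limit or range.

## Working session

There is one attempt and no reset: what is moved stays moved. The work goes in short steps, Python scripts to look and compute and a tool call to move; the robot and the scene stay as the last step left them, time stands still between calls to the robot, and variables do not carry over. Pictures are saved under pics/ and viewed, and the job is handed in when it is done.

Besides the shell and the picture viewer there is one more tool, called after ">>>" by a JSON object that holds its "name" and its "arguments", one argument or row to a line. servo_tool: Moves the arm, as the interface text tells. Its arguments: {"type":"object","properties":{"targets":{"type":"array","items":{"type":"array","items":{"type":"array","items":{"type":"number","minimum":-1,"maximum":1}}}},"claw":{"type":"number"},"squeeze":{"type":"number"}},"required":["targets"]}

```bash
ls; mkdir -p pics; python3 - <<'E'
from workcell import r
import cv2,json
s=r.read_state()
print(s)
for n in ("scene","top","wrist"):
    im=r.snapshot(n); cv2.imwrite(f"pics/{n}0.png",im)
    print(n,r.camera_params(n))
E
```

```text
pics
{'time': 0.0, 'joint_pos': array([ 1.17782451e+00,  3.26937351e-01, -1.93558849e-01,  1.05199896e+00,
       -1.19461296e-05,  1.43661181e+00]), 'joint_vel': array([ 5.87118506e-04,  7.65184487e-04,  7.87998004e-04,  7.02891518e-06,
       -2.80755053e-04, -6.02080587e-04]), 'joint_efforts': array([ 5.20549065e-05, -4.43400836e+01,  2.62437326e+01,  1.54874643e-02,
       -3.57501131e-04,  9.86079101e-06]), 'eef_pos': array([140.49776575, 531.1193597 , 204.11492766]), 'eef_rot': array([[ 2.55907871e-01,  9.66700963e-01, -6.39508684e-04],
       [ 9.66699706e-01, -2.55908579e-01, -1.57391654e-03],
       [-1.68516240e-03, -2.15435225e-04, -9.99998557e-01]]), 'ft_force': array([0.58536137, 0.57750038, 0.29509111]), 'ft_torque': array([-0.00442136,  0.00574393, -0.02234137]), 'opening': 0.9947201347012459}
scene {'camera_matrix': array([[365.78082282,   0.        , 254.31993146],
       [  0.        , 365.78082282, 193.76665008],
       [  0.        ,   0.        ,   1.        ]]), 'k1': 0.019382668721953024, 'eye': array([1112.33619456,    3.5680393 ,  803.97584916]), 'rotation': 
[... 468 characters left out ...]
13695174e-01],
       [-9.99836631e-01, -1.80490684e-02, -9.71061935e-04],
       [-4.80547869e-03,  2.13643343e-01,  9.76899908e-01]])}
wrist {'camera_matrix': array([[292.01635245,   0.        , 257.86147772],
       [  0.        , 292.01635245, 196.90590196],
       [  0.        ,   0.        ,   1.        ]]), 'k1': -0.014602864455833104, 'T_tool_cam': array([[ 9.99998860e-01, -4.27183295e-04,  1.44795836e-03,
        -4.47163519e-01],
       [ 1.00492446e-06, -9.58941123e-01, -2.83605222e-01,
        -7.25355340e+01],
       [ 1.50965823e-03,  2.83604900e-01, -9.58940030e-01,
        -1.69313145e+02],
       [ 0.00000000e+00,  0.00000000e+00,  0.00000000e+00,
         1.00000000e+00]])}
```

View pics/scene0.png

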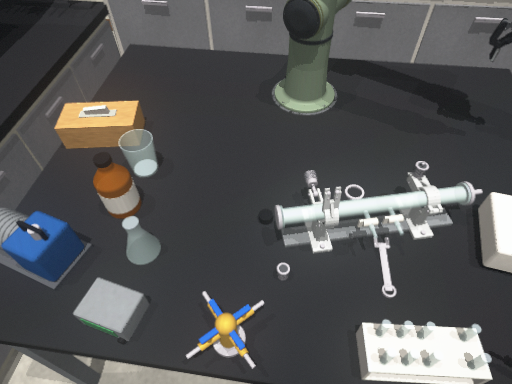

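View pics/top0.png

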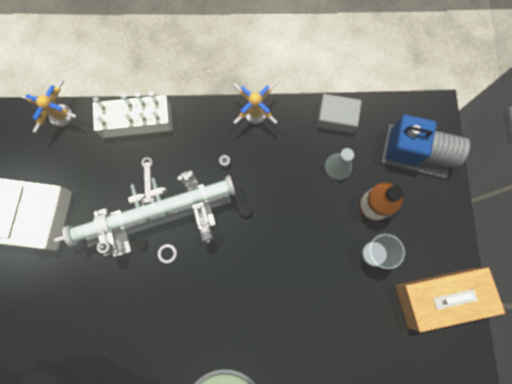

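View pics/wrist0.png

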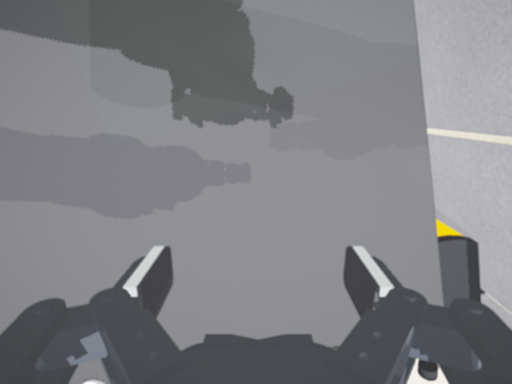

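```bash
python3 - <<'E'
import cv2
a=cv2.imread("pics/top0.png")[140:270,45:275]; cv2.imwrite("pics/top0z.png",cv2.resize(a,None,fx=3.4,fy=3.4,interpolation=cv2.INTER_CUBIC))
a=cv2.imread("pics/scene0.png")[150:305,255:495]; cv2.imwrite("pics/scene0z.png",cv2.resize(a,None,fx=3.3,fy=3.3,interpolation=cv2.INTER_CUBIC))
E
cat > h.py <<'E'
from workcell import r
import numpy as np, cv2
from scipy.spatial.transform import Rotation as R
def cam(name,st=None):
    p=r.camera_params(name)
    if name=="wrist":
        st=st or r.read_state()
        T=np.array(p["T_tool_cam"]); Rt=np.array(st["eef_rot"])
        return p["camera_matrix"],p["k1"],Rt@T[:3,3]+st["eef_pos"],Rt@T[:3,:3]
    return p["camera_matrix"],p["k1"],np.array(p["eye"]),np.array(p["rotation"])
def ray(c,uv):
    K,k1,e,Rm=c
    d=np.array([(uv[0]-K[0,2])/K[0,0],(uv[1]-K[1,2])/K[1,1]]); u=d.copy()
    for _ in range(20): u=d/(1+k1*(u@u))
    v=Rm@np.array([u[0],-u[1],-1]); return e,v/np.linalg.norm(v)
def atz(c,uv,z):
    e,v=ray(c,uv); return e+v*(z-e[2])/v[2]
def proj(c,P):
    K,k1,e,Rm=c
    p=(np.atleast_2d(P)-e)@Rm; u=np.c_[p[:,0],-p[:,1]]/-p[:,2:3]
    u=u*(1+k1*(u**2).sum(1,keepdims=True)); return u*[K[0,0],K[1,1]]+[K[0,2],K[1,2]]
E
```

```text
(no output)
```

View pics/top0z.png

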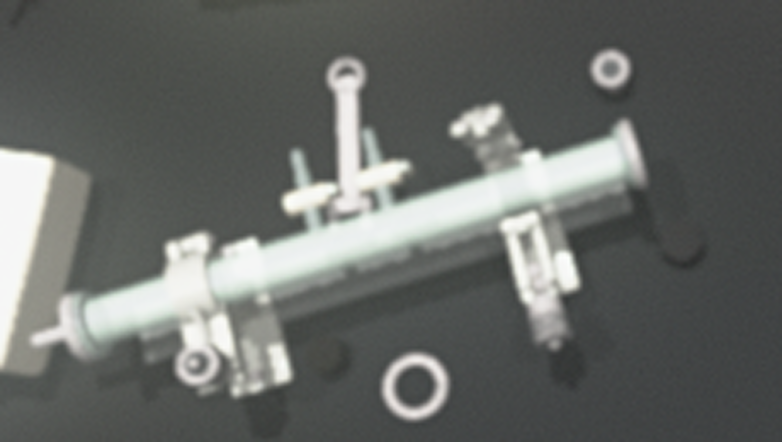

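View pics/scene0z.png

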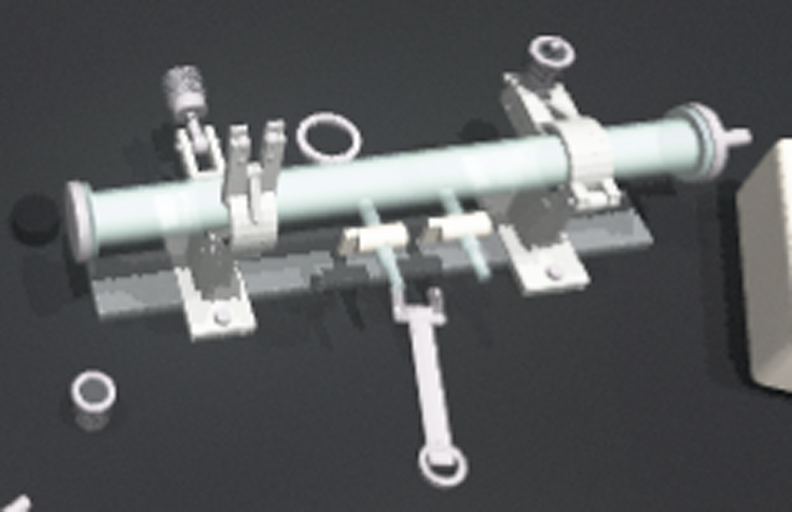

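```bash
cat > fit.py <<'E'
from h import *
ct=cam("top");cs=cam("scene")
def tz(x,y): return (x/3.4+45,y/3.4+140)
def sz(x,y): return (x/3.3+255,y/3.3+150)
def tri(*rs):
    A=np.zeros((3,3));b=np.zeros(3)
    for e,v in rs:
        M=np.eye(3)-np.outer(v,v);A+=M;b+=M@e
    return np.linalg.solve(A,b)
if __name__=="__main__":
    L=atz(ct,tz(72,330),100);Rr=atz(ct,tz(640,153),100); print("tube ends top",L,Rr,np.linalg.norm(L-Rr))
    L2=atz(cs,sz(705,143),100);R2=atz(cs,sz(80,222),100); print("scene",L2,R2,np.linalg.norm(L2-R2))
    P=tri(ray(ct,tz(198,365)),ray(cs,sz(552,50)));print("far nut top",P)
    P=tri(ray(ct,tz(611,69)),ray(cs,sz(94,390)));print("spare nut top",P)
    P=tri(ray(ct,tz(548,325)),ray(cs,sz(186,88)));print("nut grip?",P)
    print("ear tips", tri(ray(ct,tz(488,110)),ray(cs,sz(274,128))),tri(ray(ct,tz(460,128)),ray(cs,sz(238,130))))
E
python3 fit.py
```

```text
tube ends top [480.08897159 420.40942921 100.        ] [617.63748124 -34.57387273 100.        ] 475.3203104756529
scene [485.84681219 419.82764566 100.        ] [620.53326899 -24.92661031 100.        ] 464.7007530069658
far nut top [446.70790111 303.16426943 141.04198864]
spare nut top [712.93303967  -3.32958965  28.9452222 ]
nut grip? [477.07595708  41.92267506  92.228078  ]
ear tips [622.33624589  80.11635527 224.52216125] [612.39959818  81.14303042 212.3720185 ]
```

```bash
cat >> h.py <<'E'
def plan(tp,tR,n,st=None):
    st=st or r.read_state()
    p=np.array(st["eef_pos"]);Rm=np.array(st["eef_rot"])
    rv=R.from_matrix(Rm.T@tR).as_rotvec()/n; dp=(np.array(tp)-p)/n
    C=Rm.copy()
    for i in range(n):
        s=C.T@dp/40; print([round(float(v),3) for v in np.r_[s,np.degrees(rv)/5]],end=",\n")
        C=C@R.from_rotvec(rv).as_matrix()
def lineframe(yaw):
    x=np.array([np.cos(yaw),np.sin(yaw),0]);y=np.array([-np.sin(yaw),np.cos(yaw),0]);z=np.array([0,0,1.])
    return np.c_[x,y,z]
def tool(yaw,tilt=0,about=0):
    # tool x=line y ; tilt>0: tool points down and toward +x_line
    L=lineframe(yaw); zt=L@np.array([np.sin(tilt),0,-np.cos(tilt)]); xt=L[:,1]
    return np.c_[xt,np.cross(zt,xt),zt]@R.from_rotvec([0,0,about]).as_matrix()
E
python3 - <<'E'
from h import *
plan([547,60.4,290],tool(0.294),16)
E
```

```text
[-0.549, 0.802, -0.133, -0.0, 0.001, -0.396],
[-0.576, 0.783, -0.133, -0.0, 0.001, -0.396],
[-0.603, 0.762, -0.133, -0.0, 0.001, -0.396],
[-0.629, 0.741, -0.133, -0.0, 0.001, -0.396],
[-0.654, 0.719, -0.133, -0.0, 0.001, -0.396],
[-0.679, 0.696, -0.133, -0.0, 0.001, -0.396],
[-0.702, 0.672, -0.134, -0.0, 0.001, -0.396],
[-0.725, 0.647, -0.134, -0.0, 0.001, -0.396],
[-0.747, 0.622, -0.134, -0.0, 0.001, -0.396],
[-0.768, 0.596, -0.134, -0.0, 0.001, -0.396],
[-0.788, 0.569, -0.134, -0.0, 0.001, -0.396],
[-0.807, 0.541, -0.134, -0.0, 0.001, -0.396],
[-0.825, 0.513, -0.134, -0.0, 0.001, -0.396],
[-0.843, 0.484, -0.134, -0.0, 0.001, -0.396],
[-0.859, 0.455, -0.134, -0.0, 0.001, -0.396],
[-0.874, 0.425, -0.134, -0.0, 0.001, -0.396],
```

>>> {"name": "servo_tool", "arguments": {
  "targets": [
    [[-0.55,0.8,-0.133,0,0,-0.396],[-0.576,0.783,-0.133,0,0,-0.396],[-0.603,0.762,-0.133,0,0,-0.396],[-0.629,0.741,-0.133,0,0,-0.396],[-0.654,0.719,-0.133,0,0,-0.396],[-0.679,0.696,-0.133,0,0,-0.396],[-0.702,0.672,-0.134,0,0,-0.396],[-0.725,0.647,-0.134,0,0,-0.396]]
  ],
  "claw": 0
}}

```text
time: 1.15
eef_pos: [344.4, 295.1, 247.5]
eef_rot: [[-0.019, 1.0, -0.0], [1.0, 0.019, -0.0], [-0.0, -0.0, -1.0]]
ft_force: [0.1, 0.7, -0.1]
opening: 1.003
```

>>> {"name": "servo_tool", "arguments": {
  "targets": [
    [[-0.747,0.622,-0.134,0,0,-0.396],[-0.768,0.596,-0.134,0,0,-0.396],[-0.788,0.569,-0.134,0,0,-0.396],[-0.807,0.541,-0.134,0,0,-0.396],[-0.825,0.513,-0.134,0,0,-0.396],[-0.843,0.484,-0.134,0,0,-0.396],[-0.859,0.455,-0.134,0,0,-0.396],[-0.874,0.425,-0.134,0,0,-0.396]]
  ]
}}

```text
time: 2.15
eef_pos: [547.6, 59.7, 290.3]
eef_rot: [[-0.291, 0.957, -0.001], [0.957, 0.291, 0.0], [0.0, -0.0, -1.0]]
ft_force: [-0.3, 0.5, 0.3]
opening: 0.999
```

>>> {"name": "servo_tool", "arguments": {
  "targets": [
    [[0,0,0,0,0,0],[0,0,0,0,0,0]]
  ]
}}

```text
time: 2.4
eef_pos: [546.4, 60.9, 289.9]
eef_rot: [[-0.29, 0.957, -0.001], [0.957, 0.29, 0.0], [0.001, -0.001, -1.0]]
ft_force: [-0.0, 0.1, -0.2]
opening: 0.995
```

```bash
python3 - <<'E'
from h import *
s=r.read_state(); np.save("w1.npy",np.c_[s["eef_rot"],s["eef_pos"]])
cv2.imwrite("pics/w1.png",r.snapshot("wrist"))
cv2.imwrite("pics/w1z.png",cv2.resize(cv2.imread("pics/w1.png"),(800,600),interpolation=cv2.INTER_CUBIC))
print(s["time"],s["joint_pos"],s["eef_pos"],s["ft_force"])
E
```

```text
2.4 [-2.33946349e-02  2.86830471e-01 -3.04741055e-02  1.25493120e+00
  3.36246345e-04 -3.17145424e-01] [546.41615786  60.94559806 289.88066234] [-0.00845592  0.06348247 -0.18312098]
```

View pics/w1z.png

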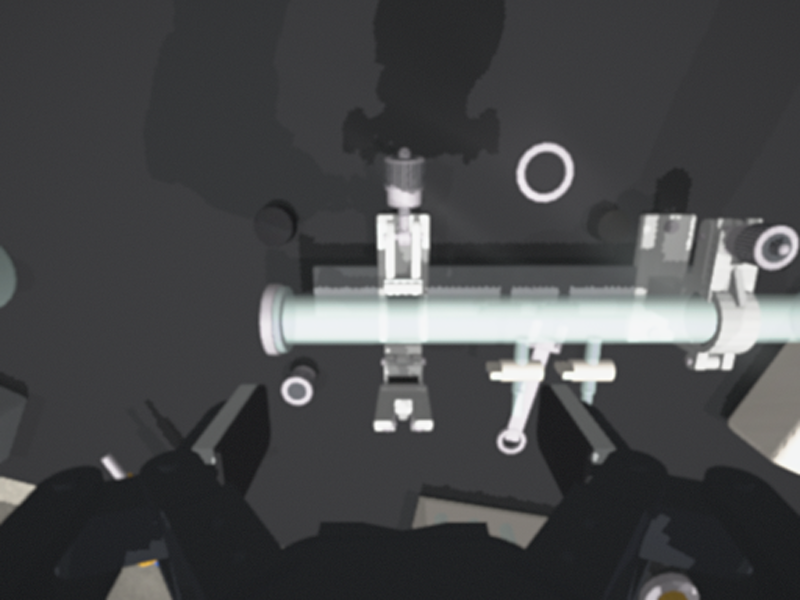

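```bash
cat > fit2.py <<'E'
from fit import *
from scipy.optimize import least_squares
W=np.load("w1.npy"); cw=cam("wrist",dict(eef_rot=W[:,:3],eef_pos=W[:,3]))
def wz(x,y): return (x/1.5625,y/1.5625)
def model(q):
    ox,oy,yaw,fa,ba,zn=q; L=lineframe(yaw); O=np.array([ox,oy,0])
    g=lambda p:O+L@np.array(p,float)
    d=fa+.065
    ear=lambda t,y=0,n=0:[38-t*np.cos(d)+n*np.sin(d),y,100+t*np.sin(d)+n*np.cos(d)]
    bolt=lambda s,y=0:[-66-s*np.sin(ba),y,86+s*np.cos(ba)]
    return g,ear,bolt,zn
obs=lambda q:(lambda g,e,b,zn:[
 (cw,g([-66,260,zn]),wz(776,246)),(ct,g([-66,260,zn]),tz(198,365)),(cs,g([-66,260,zn]),sz(552,50)),
 (cw,g(e(120,-11.5)),wz(384,427)),(cw,g(e(120,11.5)),wz(422,427)),
 (cs,g(e(120,-11.5)),sz(238,127)),(cs,g(e(120,11.5)),sz(274,126)),
 (cw,g(b(67)),wz(404,152)),(cw,g(b(50)),wz(404,178)),(cs,g(b(50)),sz(186,93)),
 (ct,g(b(50)),tz(547,322)),
 (cw,g([-13,-90,116]),wz(284,297)) ])(*model(q))
def res(q): return np.concatenate([proj(c,P)[0]-uv for c,P,uv in obs(q)])
if __name__=="__main__":
    s=least_squares(res,[585,72,.294,1.45,1.4,145],loss="soft_l1")
    print(np.round(s.x,4)); print(np.round(res(s.x).reshape(-1,2),1))
    np.save("q.npy",s.x)
E
python3 fit2.py
```

```text
[5.827442e+02 7.111790e+01 2.816000e-01 1.471800e+00 1.061800e+00
 1.441336e+02]
[[-0.3 -0.2]
 [-0.6 -0.3]
 [-0.2 -0.7]
 [-1.1  0. ]
 [-0.6  0.3]
 [ 0.1 -0.1]
 [ 0.1 -1. ]
 [ 0.4  0.6]
 [ 0.2 -2.1]
 [-0.  -6.2]
 [-0.4  0.1]
 [ 2.3  3.2]]
```

```bash
sed -i 's/ (cw,g(\[-13,-90,116\]),wz(284,297)) \]/ (cw,g([0,-60,100]),wz(0,320.5)),(cw,g([0,180,100]),wz(0,320)) ]/' fit2.py
sed -i 's/^def res.*/def res(q):\n    v=np.array([proj(c,P)[0]-uv for c,P,uv in obs(q)]); v[-2:,0]=0; return v.ravel()/' fit2.py
python3 fit2.py
cat > ov.py <<'E'
from fit2 import *
import sys
def draw(img,c,q,off,k,name,far=False):
    im=cv2.resize(img[off[1]:off[3],off[0]:off[2]],None,fx=k,fy=k,interpolation=cv2.INTER_CUBIC)
    g,e,b,zn=model(q)
    def ln(P,col,closed=False):
        u=((proj(c,np.array([g(p) for p in P]))-off[:2])*k).astype(int)
        cv2.polylines(im,[u.reshape(-1,1,2)],closed,col,1)
    ln([[0,-90,100],[0,350,100]],(0,0,255))
    ln([e(0),e(120)],(0,255,0)); 
    for y in(-17,17): ln([e(80,y),e(120,y)],(0,255,0))
    ln([b(0),b(67)],(255,0,255))
    for s in (27,39,61): ln([b(s,-15),b(s,15)],(255,0,255))
    th=np.linspace(0,6.28,24)
    ln([[-66+15*np.cos(t),260+15*np.sin(t),zn] for t in th],(0,255,255),True)
    ln([[-66-12,0,86],[-66+12,0,86]],(255,255,0)); ln([[-66,-17,86],[-66,17,86]],(255,255,0))
    ln([[38,-15,100],[38,15,100]],(255,255,0))
    cv2.imwrite(name,im)
if __name__=="__main__":
    q=np.load("q.npy")
    draw(cv2.imread("pics/w1.png"),cw,q,[150,80,512,300],2.2,"pics/ovw.png")
    draw(cv2.imread("pics/scene0.png"),cs,q,[255,150,495,305],3.3,"pics/ovs.png")
E
python3 ov.py
```

```text
[5.884174e+02 7.368520e+01 2.983000e-01 1.421100e+00 1.377000e+00
 1.446674e+02]
[[-0.5  1.6]
 [-0.7 -1. ]
 [ 0.1 -0.3]
 [ 0.3  0.1]
 [ 0.8 -0. ]
 [ 0.7  0. ]
 [ 0.7 -1. ]
 [-0.8  0.4]
 [-0.7 -1.5]
 [-0.9 -2.1]
 [ 0.6  0.3]
 [ 0.   0.1]
 [ 0.  -0.4]]
```

View pics/ovw.png

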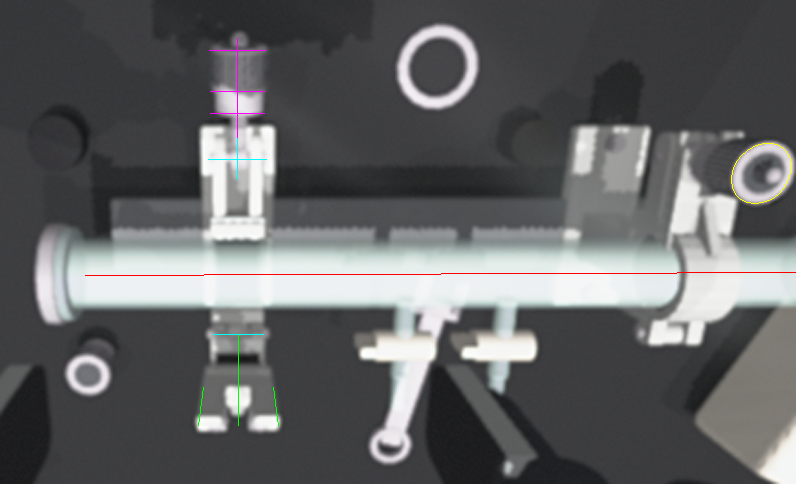

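View pics/ovs.png

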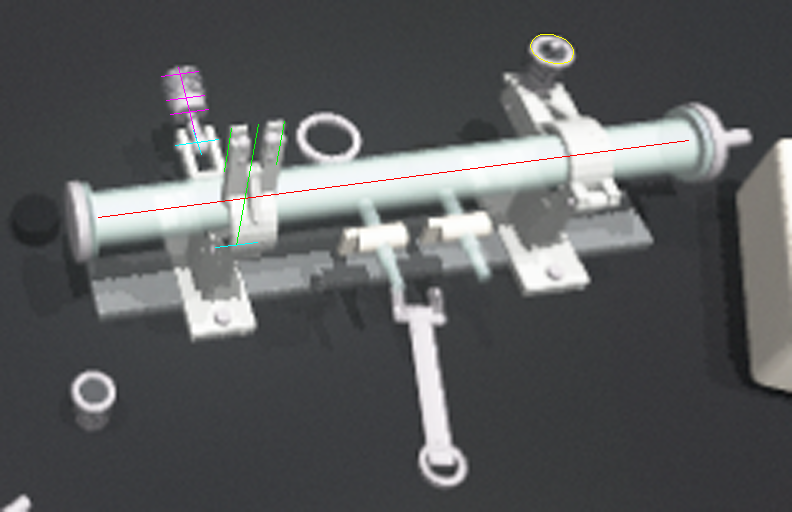

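```bash
cat >> h.py <<'E'
Q=np.array([588.4,73.7,0.298])
def W(p): 
    return np.array([Q[0],Q[1],0])+lineframe(Q[2])@np.array(p,float)
def toline(P): return lineframe(Q[2]).T@(np.array(P)-[Q[0],Q[1],0])
def cpos(a,t=108,back=10):
    d=a+.065; return [38-t*np.cos(d),0,100+t*np.sin(d)-back]
E
python3 - <<'E'
from h import *
print(W(cpos(1.42)))
plan(W(cpos(1.42)),tool(.298),5)
E
```

```text
[615.8784264   82.1398949  197.60274925]
[-0.002, 0.364, 0.462, -0.002, -0.002, -0.008],
[-0.002, 0.364, 0.462, -0.002, -0.002, -0.008],
[-0.002, 0.364, 0.462, -0.002, -0.002, -0.008],
[-0.002, 0.364, 0.462, -0.002, -0.002, -0.008],
[-0.003, 0.364, 0.462, -0.002, -0.002, -0.008],
```

>>> {"name": "servo_tool", "arguments": {
  "targets": [
    [[0,0.364,0.462,0,0,0],[0,0.364,0.462,0,0,0],[0,0.364,0.462,0,0,0],[0,0.364,0.462,0,0,-0.02],[0,0.364,0.462,0,0,-0.02],[0,0,0,0,0,0]]
  ]
}}

```text
time: 3.2
eef_pos: [616.4, 82.1, 195.4]
eef_rot: [[-0.294, 0.956, -0.004], [0.956, 0.294, -0.0], [0.001, -0.004, -1.0]]
ft_force: [-0.1, 0.3, 0.1]
opening: 1.002
```

```bash
python3 - <<'E'
from h import *
s=r.read_state()
im=r.snapshot("wrist");cv2.imwrite("pics/w2z.png",cv2.resize(im,(800,600),interpolation=cv2.INTER_CUBIC))
print(s["time"],toline(s["eef_pos"]),s["joint_pos"],s["ft_force"])
E
```

```text
3.2 [ 2.92147972e+01 -1.55599538e-01  1.95383223e+02] [ 1.38298827e-02  4.69264757e-01 -1.14397631e-04  1.10511741e+00
 -8.97731275e-06 -2.84107898e-01] [-0.12982976  0.33599145  0.07802568]
```

View pics/w2z.png

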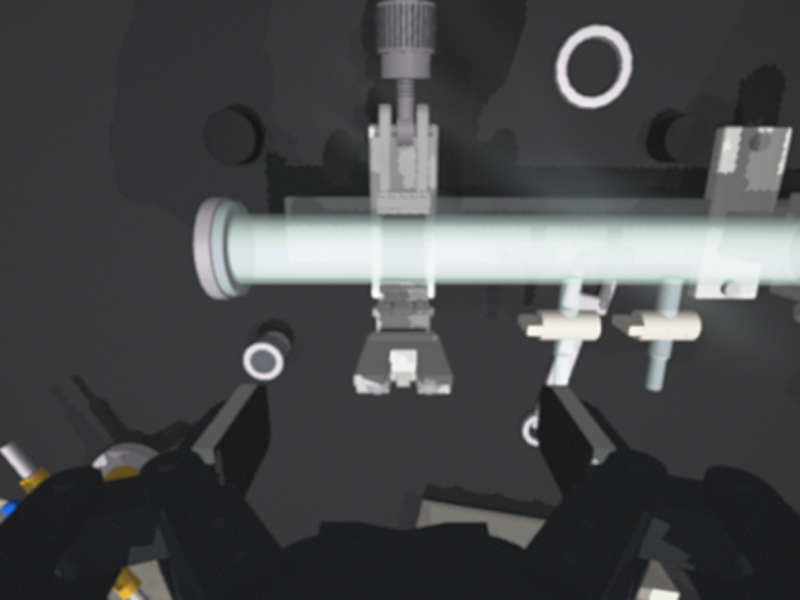

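>>> {"name": "servo_tool", "arguments": {
  "targets": [
    [[0,0,0,0,0,0],[0,0,0,0,0,0],[0,0,0,0,0,0],[0,0,0,0,0,0],[0,0,0,0,0,0],[0,0,0,0,0,0]]
  ],
  "claw": 1,
  "squeeze": 20
}}

```text
time: 4.0
eef_pos: [616.7, 81.9, 198.0]
eef_rot: [[-0.293, 0.956, 0.0], [0.956, 0.293, -0.0], [-0.0, 0.0, -1.0]]
ft_force: [-0.5, -0.2, 0.2]
opening: 0.001
```

```bash
python3 - <<'E'
from h import *
s=r.read_state()
im=r.snapshot("wrist");cv2.imwrite("pics/w3z.png",cv2.resize(im,(800,600),interpolation=cv2.INTER_CUBIC))
print(s["time"],toline(s["eef_pos"]),s["opening"],s["ft_force"])
E
```

```text
4.0 [ 29.46284367  -0.46593126 198.02619883] 0.0010625087982614467 [-0.51359667 -0.23467983  0.21312643]
```

View pics/w3z.png

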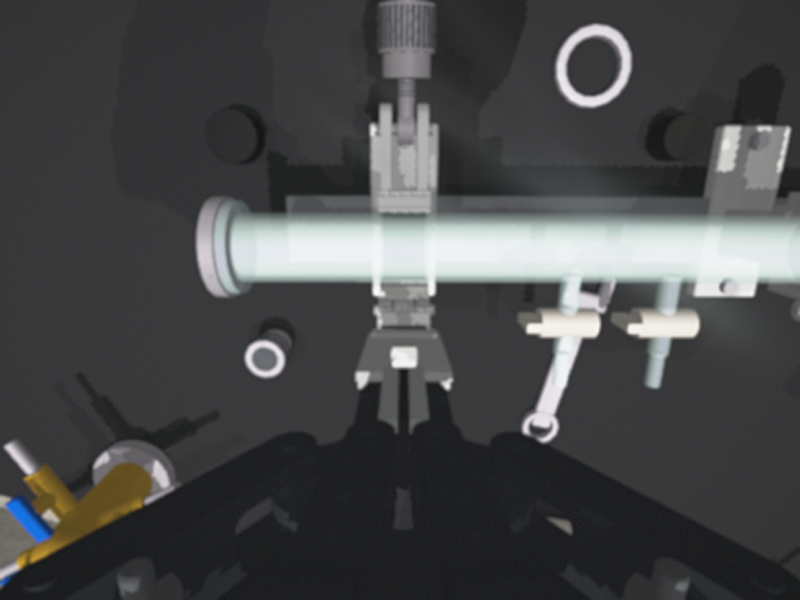

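```bash
python3 - <<'E'
from h import *
from scipy.optimize import least_squares
s=r.read_state(); cw=cam("wrist",s)
for row,l,rr in ((375,355,453),(385,357,452),(390,358,450)):
    def f(p): return (proj(cw,[W([p[0],-17+p[2],p[1]]),W([p[0],17+p[2],p[1]])])-[[l/1.5625,row/1.5625],[rr/1.5625,row/1.5625]]).ravel()
    o=least_squares(f,[20,215,0]);print(o.x,o.cost)
# ray in plane y=0 of row for given t
for row in (375,385,390):
  for t in (120,):
    def f(a): 
        d=a[0]+.065
        return [proj(cw,W([38-t*np.cos(d),0,100+t*np.sin(d)]))[0][1]-row/1.5625]
    o=least_squares(f,[1.4]);print(row,o.x,o.fun)
print(proj(cw,[W([15,-18,219]),W([15,18,219]),W([25,18,219]),W([25,18,215])])*1.5625)
E
python3 - <<'E'
import cv2
a=cv2.imread("pics/w3z.png")[280:480,320:490];cv2.imwrite("pics/w3c.png",cv2.resize(a,None,fx=3,fy=3,interpolation=cv2.INTER_CUBIC))
E
```

```text
[ 23.89913855 222.13156965  -0.45344299] 1.530624605825086e-05
[ 29.44857117 218.57383483  -0.26823728] 1.882664219469782e-05
[ 33.58940776 214.25486177  -0.4405885 ] 2.2150694832343215e-05
375 [1.39890695] [-7.78754838e-12]
385 [1.43001459] [1.98951966e-13]
390 [1.44582669] [-1.56319402e-12]
[[353.56784346 347.72552374]
 [457.03405728 347.73106481]
 [456.08620481 374.10437556]
 [454.86692556 369.4459692 ]]
```

View pics/w3c.png

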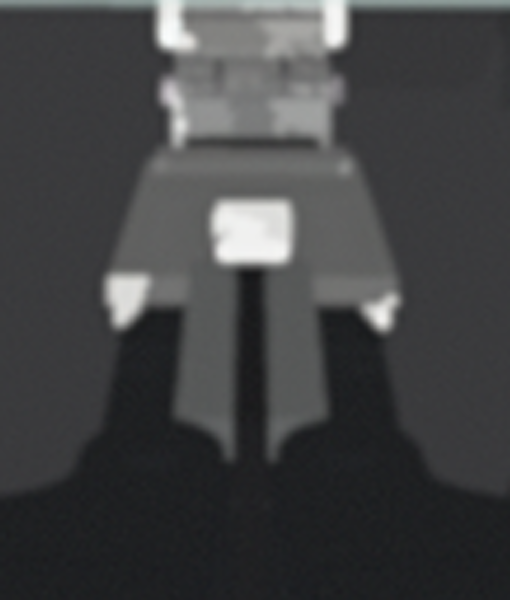

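```bash
python3 - <<'E'
from h import *
s=r.read_state(); c=cam("scene")
im=r.snapshot("scene");cv2.imwrite("pics/s3.png",im)
im=cv2.resize(im[90:250,255:455],None,fx=3.75,fy=3.75,interpolation=cv2.INTER_CUBIC)
for P,col in ((s["eef_pos"],(0,0,255)),(W([38-120*np.cos(1.485),0,100+120*np.sin(1.485)]),(0,255,0)),(np.array(s["eef_pos"])-np.array(s["eef_rot"])[:,1]*11,(0,255,255)),(np.array(s["eef_pos"])+np.array(s["eef_rot"])[:,1]*11,(255,0,255))):
    u=(proj(c,P)[0]-[255,90])*3.75; cv2.circle(im,tuple(int(v) for v in u),4,col,1); print(u)
cv2.imwrite("pics/s3z.png",im)
im=cv2.imread("pics/w2z.png")[330:600,150:650]; cv2.imwrite("pics/w2c.png",cv2.convertScaleAbs(cv2.resize(im,None,fx=1.6,fy=1.6),alpha=2,beta=20))
E
```

```text
[287.82897026 393.60573525]
[293.62292806 366.64558774]
[282.46364364 378.55105549]
[293.29195943 408.9300837 ]
```

View pics/s3z.png

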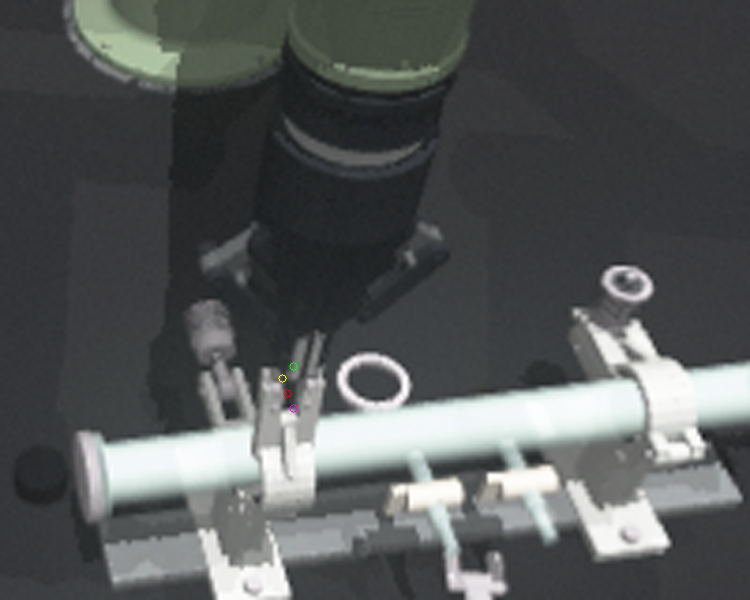

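View pics/w2c.png

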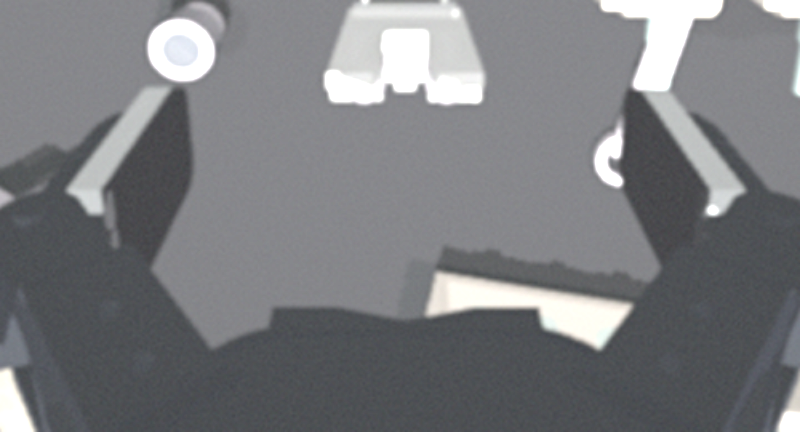

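```bash
python3 - <<'E'
import cv2
im=cv2.imread("pics/s3.png")[155:225,310:350]; a=cv2.convertScaleAbs(cv2.resize(im,None,fx=8,fy=8,interpolation=cv2.INTER_NEAREST),alpha=1.6,beta=10)
im=cv2.imread("pics/scene0.png")[155:225,310:350]; b=cv2.convertScaleAbs(cv2.resize(im,None,fx=8,fy=8,interpolation=cv2.INTER_NEAREST),alpha=1.6,beta=10)
cv2.imwrite("pics/s3c.png",cv2.hconcat([b,a]))
E
```

```text
(no output)
```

View pics/s3c.png

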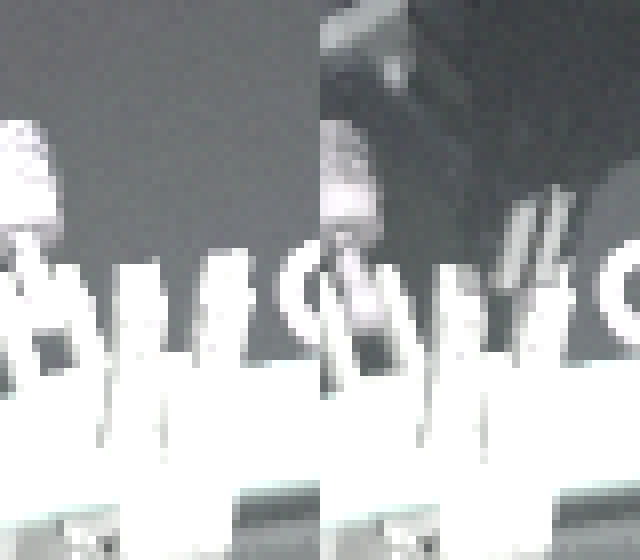

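>>> {"name": "servo_tool", "arguments": {
  "targets": [
    [[0,0,0,0,0,0],[0,0,0,0,0,0],[0,0,0,0,0,0],[0,0,0,0,0,0],[0,0,0.3,0,0,0],[0,0,0.3,0,0,0],[0,0,0,0,0,0]]
  ],
  "claw": 0.2
}}

```text
time: 4.97
eef_pos: [615.4, 81.9, 172.1]
eef_rot: [[-0.293, 0.956, -0.003], [0.956, 0.293, -0.0], [0.001, -0.003, -1.0]]
ft_force: [-0.1, 0.5, -0.0]
opening: 0.798
```

```bash
python3 - <<'E'
from h import *
s=r.read_state(); 
w=r.snapshot("wrist");im=r.snapshot("scene");cv2.imwrite("pics/s4.png",im);cv2.imwrite("pics/w4.png",w)
print(s["time"],toline(s["eef_pos"]),s["opening"],s["ft_force"])
a=cv2.resize(im[130:230,280:380],(400,400),interpolation=cv2.INTER_CUBIC)
b=cv2.resize(w[160:384,150:374],(400,400),interpolation=cv2.INTER_CUBIC)
cv2.imwrite("pics/c4.png",cv2.convertScaleAbs(cv2.hconcat([a,b]),alpha=1.5,beta=10))
E
```

```text
4.975 [ 2.82359986e+01 -1.13739283e-01  1.72083996e+02] 0.7983524622685216 [-0.11576322  0.48988122 -0.01813812]
```

View pics/c4.png

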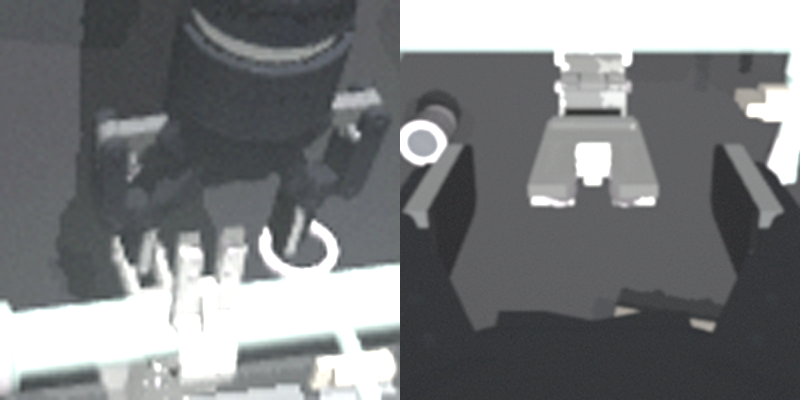

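>>> {"name": "servo_tool", "arguments": {
  "targets": [
    [[0,0,0,0,0,0],[0,0,0,0,0,0],[0,0,0,0,0,0],[0,0,0,0,0,0],[0,0,0,0,0,0]]
  ],
  "claw": 1,
  "squeeze": 20
}}

```text
time: 5.7
eef_pos: [617.1, 82.2, 174.5]
eef_rot: [[-0.293, 0.956, 0.001], [0.956, 0.293, 0.001], [0.0, 0.001, -1.0]]
ft_force: [0.1, 1.1, 3.8]
opening: 0.387
```

```bash
python3 - <<'E'
from h import *
s=r.read_state(); 
w=r.snapshot("wrist");im=r.snapshot("scene");cv2.imwrite("pics/s5.png",im);cv2.imwrite("pics/w5.png",w)
print(s["time"],toline(s["eef_pos"]),s["opening"],s["ft_force"])
a=cv2.resize(im[150:220,290:360],(400,400),interpolation=cv2.INTER_CUBIC)
b=cv2.resize(w[160:384,150:374],(400,400),interpolation=cv2.INTER_CUBIC)
cv2.imwrite("pics/c5.png",cv2.convertScaleAbs(cv2.hconcat([a,b]),alpha=1.4,beta=10))
E
```

```text
5.7 [ 29.88505172  -0.29580471 174.53394372] 0.38720943067806046 [0.13265441 1.14120603 3.77764758]
```

View pics/c5.png

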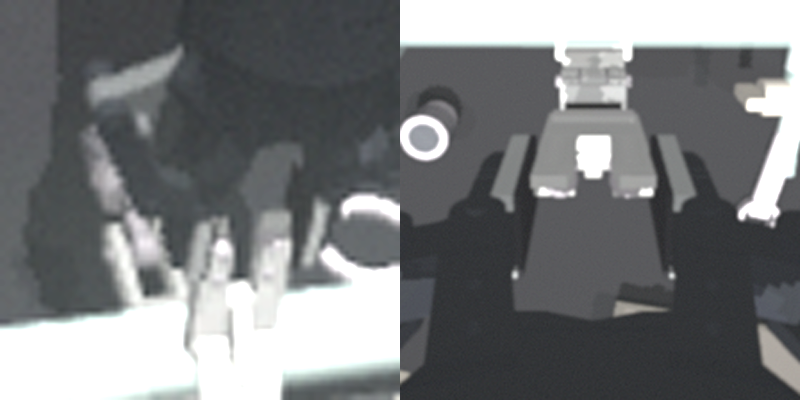

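```bash
cat >> h.py <<'E'
def arc(a0,a1,n,k=0.25,t=106,c=(0,-1.0,-31.0),y=-0.3,A0=1.42,show=True):
    def pose(a):
        phi=k*(A0-a); Rt=tool(Q[2],phi); d=a+.065
        return W([38-t*np.cos(d),y,100+t*np.sin(d)])-Rt@np.array(c),Rt
    for i in range(n):
        p,Rm=pose(a0+(a1-a0)*i/n); p2,R2=pose(a0+(a1-a0)*(i+1)/n)
        if show: print([round(float(v),3) for v in np.r_[Rm.T@(p2-p)/40,np.degrees(R.from_matrix(Rm.T@R2).as_rotvec())/5]],end=",")
    print();print("end",pose(a1)[0],toline(pose(a1)[0]))
E
python3 - <<'E'
from h import *
arc(1.42,.95,8);arc(.95,.5,8);arc(.5,.1,8);arc(.1,.02,4)
E
```

```text
[0.0, -0.143, 0.017, -0.168, 0.0, -0.0],[-0.0, -0.142, 0.024, -0.168, 0.0, 0.0],[0.0, -0.141, 0.031, -0.168, 0.0, -0.0],[-0.0, -0.14, 0.038, -0.168, -0.0, -0.0],[-0.0, -0.138, 0.044, -0.168, 0.0, 0.0],[0.0, -0.136, 0.051, -0.168, -0.0, -0.0],[0.0, -0.133, 0.057, -0.168, 0.0, 0.0],[-0.0, -0.131, 0.064, -0.168, -0.0, 0.0],
end [575.77380958  69.50808134 159.37591908] [-13.30048369  -0.3        159.37591908]
[-0.0, -0.122, 0.067, -0.161, 0.0, -0.0],[0.0, -0.119, 0.072, -0.161, -0.0, 0.0],[-0.0, -0.116, 0.078, -0.161, -0.0, -0.0],[0.0, -0.113, 0.083, -0.161, 0.0, 0.0],[0.0, -0.109, 0.088, -0.161, -0.0, -0.0],[-0.0, -0.105, 0.093, -0.161, -0.0, 0.0],[-0.0, -0.101, 0.098, -0.161, 0.0, 0.0],[-0.0, -0.097, 0.102, -0.161, 0.0, -0.0],
end [546.91925374  60.64551348 126.79839578] [-43.48542202  -0.3        126.79839578]
[0.0, -0.083, 0.095, -0.143, 0.0, 0.0],[0.0, -0.079, 0.098, -0.143, -0.0, -0.0],[-0.0, -0.075, 0.101, -0.143, 0.0, 0.0],[0.0, -0.071, 0.104, -0.143, -0.0, 0.0],[-0.0, -0.067, 0.107, -0.143, -0.0, -0.0],[0.0, -0.063, 0.11, -0.143, 0.0, 0.0],[-0.0, -0.059, 0.113, -0.143, -0.0, -0.0],[0.0, -0.055, 0.115, -0.143, -0.0, 0.0],
end [535.3682812   57.09767588  88.40747746] [-55.56896944  -0.3         88.40747746]
[-0.0, -0.021, 0.047, -0.057, 0.0, 0.0],[0.0, -0.02, 0.047, -0.057, -0.0, -0.0],[-0.0, -0.019, 0.047, -0.057, 0.0, 0.0],[0.0, -0.019, 0.048, -0.057, 0.0, -0.0],
end [534.91026731  56.95699864  80.22149809] [-56.04810075  -0.3         80.22149809]
```

>>> {"name": "servo_tool", "arguments": {
  "targets": [
    [[0,-0.143,0.017,-0.168,0,0],[0,-0.142,0.024,-0.168,0,0],[0,-0.141,0.031,-0.168,0,0],[0,-0.14,0.038,-0.168,0,0],[0,-0.138,0.044,-0.168,0,0],[0,-0.136,0.051,-0.168,0,0],[0,-0.133,0.057,-0.168,0,0],[0,-0.131,0.064,-0.168,0,0]]
  ]
}}

```text
time: 6.8
eef_pos: [575.3, 69.5, 159.4]
eef_rot: [[-0.293, 0.949, 0.113], [0.956, 0.291, 0.035], [0.0, 0.119, -0.993]]
ft_force: [-2.4, 1.0, 6.6]
opening: 0.39
```

```bash
cat > look.py <<'E'
from h import *
import sys
n=sys.argv[1]
s=r.read_state(); w=r.snapshot("wrist");im=r.snapshot("scene")
cv2.imwrite(f"pics/s{n}.png",im);cv2.imwrite(f"pics/w{n}.png",w)
print(s["time"],"line",np.round(toline(s["eef_pos"]),1),"op",round(s["opening"],3),"F line",np.round(lineframe(Q[2]).T@s["ft_force"],1),"M",np.round(lineframe(Q[2]).T@s["ft_torque"],3),"j",np.round(s["joint_pos"],2))
a=cv2.resize(im[130:230,280:380],(400,400),interpolation=cv2.INTER_CUBIC)
b=cv2.resize(w[0:384,64:448],(400,400),interpolation=cv2.INTER_CUBIC)
cv2.imwrite(f"pics/c{n}.png",cv2.convertScaleAbs(cv2.hconcat([a,b]),alpha=1.3,beta=10))
E
python3 look.py 6
```

```text
6.8 line [-13.8  -0.2 159.4] op 0.39 F line [-2.   1.6  6.6] M [0.455 0.151 0.087] j [-0.03  0.32 -0.33  0.81  0.04 -0.32]
```

View pics/c6.png

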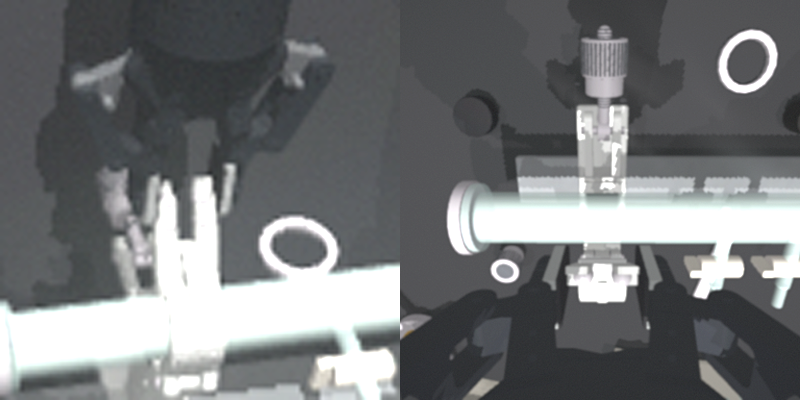

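>>> {"name": "servo_tool", "arguments": {
  "targets": [
    [[0,-0.122,0.067,-0.161,0,0],[0,-0.119,0.072,-0.161,0,0],[0,-0.116,0.078,-0.161,0,0],[0,-0.113,0.083,-0.161,0,0],[0,-0.109,0.088,-0.161,0,0],[0,-0.105,0.093,-0.161,0,0],[0,-0.101,0.098,-0.161,0,0],[0,-0.097,0.102,-0.161,0,0]]
  ]
}}

```text
time: 7.9
eef_pos: [544.6, 60.2, 125.5]
eef_rot: [[-0.293, 0.932, 0.215], [0.956, 0.285, 0.066], [0.0, 0.225, -0.974]]
ft_force: [-5.3, 0.4, 4.7]
opening: 0.387
```

```bash
python3 look.py 7
```

```text
7.9 line [-4.590e+01 -1.000e-01  1.255e+02] op 0.387 F line [-4.9  2.   4.7] M [0.368 0.629 0.098] j [-0.07  0.23 -0.58  0.55  0.08 -0.36]
```

View pics/c7.png

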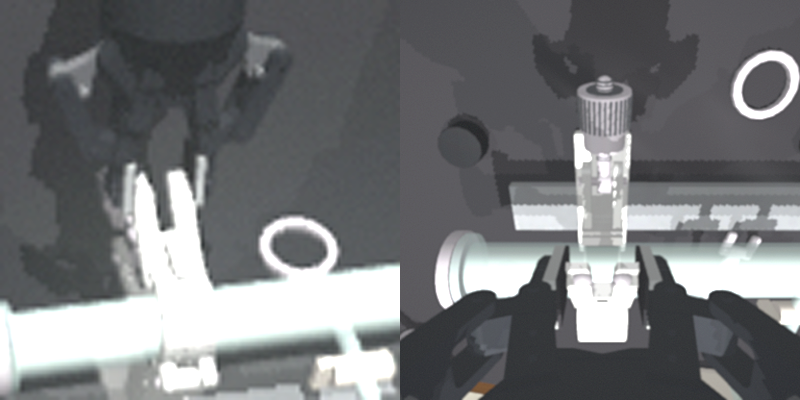

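>>> {"name": "servo_tool", "arguments": {
  "targets": [
    [[0,-0.083,0.095,-0.143,0,0],[0,-0.079,0.098,-0.143,0,0],[0,-0.075,0.101,-0.143,0,0],[0,-0.071,0.104,-0.143,0,0],[0,-0.067,0.107,-0.143,0,0],[0,-0.063,0.11,-0.143,0,0]]
  ]
}}

```text
time: 8.75
eef_pos: [534.3, 57.0, 96.7]
eef_rot: [[-0.293, 0.913, 0.283], [0.956, 0.279, 0.087], [0.001, 0.296, -0.955]]
ft_force: [-7.3, -0.6, 3.4]
opening: 0.39
```

```bash
python3 look.py 8
```

```text
8.75 line [-56.7  -0.   96.7] op 0.39 F line [-7.1  1.6  3.4] M [0.238 1.009 0.106] j [-0.1   0.22 -0.72  0.36  0.12 -0.38]
```

View pics/c8.png

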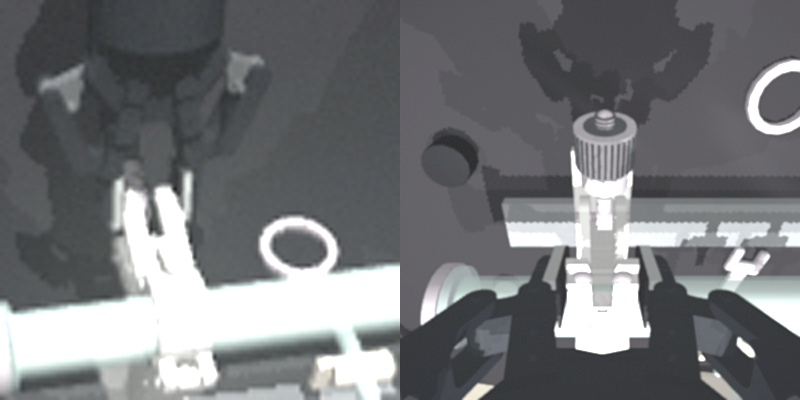

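```bash
cat > ang.py <<'E'
from h import *
from scipy.optimize import brentq
def ang(c,uv,axis,n=0,t=120):
    f=lambda a:proj(c,W([38-t*np.cos(a+.065)+n*np.sin(a+.065),0,100+t*np.sin(a+.065)+n*np.cos(a+.065)]))[0][axis]-uv[axis]
    A=np.linspace(-.1,1.7,200);v=[f(a) for a in A]
    return [round(brentq(f,A[i],A[i+1]),3) for i in range(199) if v[i]*v[i+1]<0]
E
python3 - <<'E'
from ang import *
import cv2
c=cam("wrist"); s=cam("scene")
print(ang(c,(257,257),1),ang(c,(257,250),1))
def both(a):
    return [proj(k,[W([38-120*np.cos(a+.065),y,100+120*np.sin(a+.065)]) for y in(-11,11)]).round(1).tolist() for k in (c,s)]
for a in (.05,.1,.2,.3): print(a,both(a))
a=cv2.resize(cv2.imread("pics/s8.png")[165:215,300:345],None,fx=9,fy=9,interpolation=cv2.INTER_CUBIC)
b=cv2.resize(cv2.imread("pics/w8.png")[210:330,200:320],(450,450),interpolation=cv2.INTER_CUBIC)
cv2.imwrite("pics/c8b.png",cv2.convertScaleAbs(cv2.hconcat([a[:450,:350],b]),alpha=.8))
E
```

```text
[0.253] [0.222]
0.05 [[[237.8, 217.6], [279.3, 217.6]], [[310.1, 182.0], [318.8, 180.9]]]
0.1 [[[237.3, 225.9], [279.9, 225.9]], [[310.5, 180.7], [319.2, 179.6]]]
0.2 [[[236.0, 245.3], [281.2, 245.3]], [[311.2, 178.3], [320.1, 177.2]]]
0.3 [[[234.9, 268.3], [282.4, 268.3]], [[312.1, 176.3], [321.1, 175.2]]]
```

View pics/c8b.png

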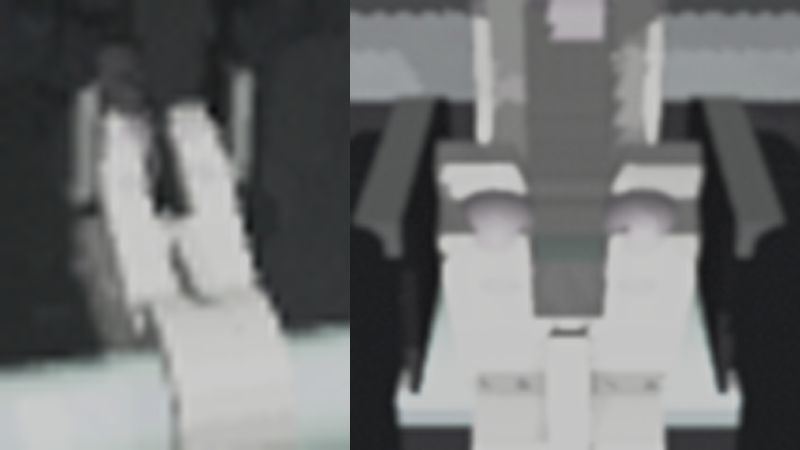

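```bash
python3 -c "
from h import *
arc(.2,.04,6)"
```

```text
[0.0, -0.032, 0.06, -0.076, -0.0, 0.0],[-0.0, -0.031, 0.061, -0.076, -0.0, -0.0],[0.0, -0.03, 0.061, -0.076, 0.0, 0.0],[-0.0, -0.029, 0.062, -0.076, 0.0, 0.0],[0.0, -0.027, 0.063, -0.076, 0.0, -0.0],[0.0, -0.026, 0.063, -0.076, -0.0, 0.0],
end [534.9648139   56.97375242  82.27441754] [-55.9910392   -0.3         82.27441754]
```

>>> {"name": "servo_tool", "arguments": {
  "targets": [
    [[0,-0.032,0.06,-0.076,0,0],[0,-0.031,0.061,-0.076,0,0],[0,-0.03,0.061,-0.076,0,0],[0,-0.029,0.062,-0.076,0,0],[0,-0.027,0.063,-0.076,0,0],[0,-0.026,0.063,-0.076,0,0],[0,0,0,0,0,0]]
  ]
}}

```text
time: 9.72
eef_pos: [532.2, 56.5, 80.3]
eef_rot: [[-0.293, 0.902, 0.318], [0.956, 0.276, 0.098], [0.001, 0.333, -0.943]]
ft_force: [-6.9, -0.5, 1.0]
opening: 0.39
```

```bash
python3 look.py 9; python3 - <<'E'
from ang import *
c=cam("wrist")
for a in (0,.05,.1):print(a,[proj(c,W([38-120*np.cos(a+.065)+n*np.sin(a+.065),0,100+120*np.sin(a+.065)+n*np.cos(a+.065)]))[0].round(1).tolist() for n in(4.5,-4.5)])
a=cv2.resize(cv2.imread("pics/s9.png")[165:215,300:345],None,fx=9,fy=9,interpolation=cv2.INTER_CUBIC)
b=cv2.resize(cv2.imread("pics/w9.png")[180:300,200:320],(450,450),interpolation=cv2.INTER_CUBIC)
cv2.imwrite("pics/c9b.png",cv2.convertScaleAbs(cv2.hconcat([a[:450,:350],b]),alpha=.8))
E
```

```text
9.725 line [-58.8   0.   80.3] op 0.39 F line [-6.8  1.6  1. ] M [0.171 1.239 0.036] j [-0.12  0.22 -0.79  0.25  0.13 -0.39]
0 [[258.6, 241.5], [258.5, 228.3]]
0.05 [[258.6, 251.5], [258.6, 236.9]]
0.1 [[258.6, 262.5], [258.6, 246.4]]
```

View pics/c9b.png

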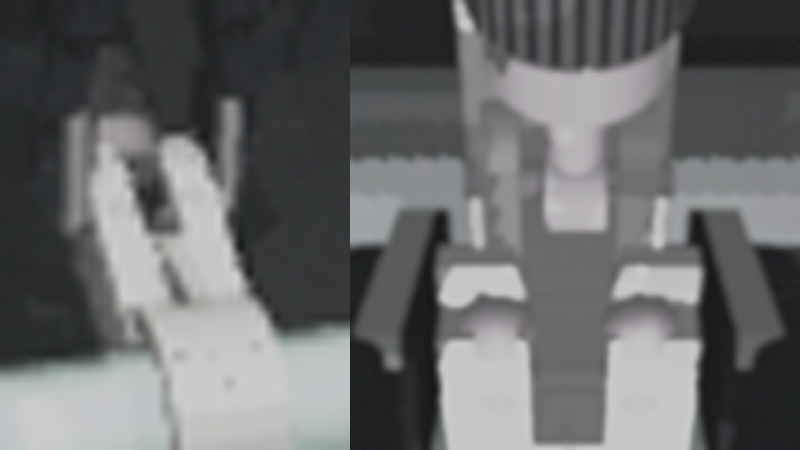

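>>> {"name": "servo_tool", "arguments": {
  "targets": [
    [[0,-0.012,0.032,-0.03,0,0],[0,-0.012,0.032,-0.03,0,0],[0,-0.012,0.032,-0.03,0,0],[0,0,0,0,0,0]]
  ]
}}

```text
time: 10.32
eef_pos: [532.1, 56.4, 76.2]
eef_rot: [[-0.293, 0.899, 0.325], [0.956, 0.275, 0.1], [0.001, 0.34, -0.94]]
ft_force: [-5.4, -1.2, 0.2]
opening: 0.392
```

```bash
python3 look.py 10; python3 - <<'E'
from ang import *
a=cv2.resize(cv2.imread("pics/s10.png")[165:215,300:345],None,fx=9,fy=9,interpolation=cv2.INTER_CUBIC)
b=cv2.resize(cv2.imread("pics/w10.png")[180:300,200:320],(450,450),interpolation=cv2.INTER_CUBIC)
cv2.imwrite("pics/c10b.png",cv2.convertScaleAbs(cv2.hconcat([a[:450,:350],b]),alpha=.8))
c=cam("wrist")
for a in (0,.03,.06):print(a,[proj(c,W([38-120*np.cos(a+.065)+n*np.sin(a+.065),0,100+120*np.sin(a+.065)+n*np.cos(a+.065)]))[0].round(1).tolist() for n in(0,)])
E
```

```text
10.325 line [-58.9   0.   76.2] op 0.392 F line [-5.5  0.4  0.2] M [0.133 1.28  0.036] j [-0.12  0.23 -0.8   0.22  0.14 -0.39]
0 [[258.5, 241.5]]
0.03 [[258.5, 247.3]]
0.06 [[258.5, 253.3]]
```

View pics/c10b.png

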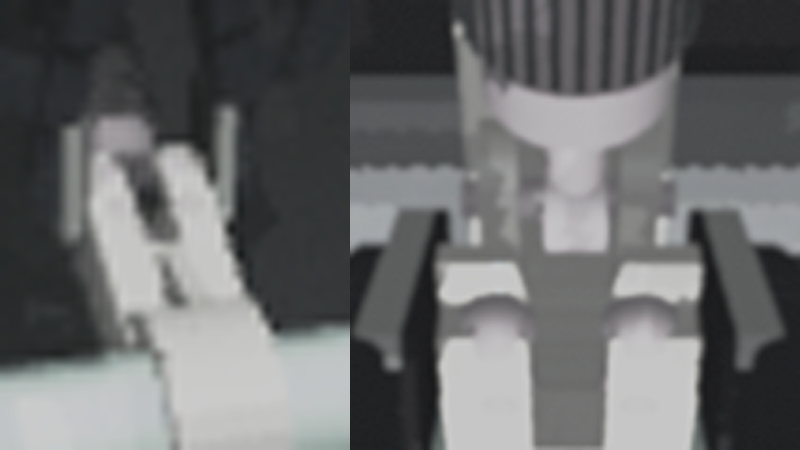

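>>> {"name": "servo_tool", "arguments": {
  "targets": [
    [[0,-0.01,0.03,-0.02,0,0],[0,-0.01,0.03,-0.02,0,0],[0,0,0,0,0,0]]
  ]
}}

```text
time: 10.8
eef_pos: [531.9, 56.4, 73.5]
eef_rot: [[-0.292, 0.898, 0.328], [0.956, 0.274, 0.101], [0.001, 0.343, -0.939]]
ft_force: [-7.3, -1.3, 0.3]
opening: 0.387
```

```bash
python3 look.py 11; python3 - <<'E'
from ang import *
b=cv2.resize(cv2.imread("pics/w11.png")[180:300,200:320],(600,600),interpolation=cv2.INTER_CUBIC)
cv2.imwrite("pics/c11b.png",cv2.convertScaleAbs(b,alpha=.8))
c=cam("wrist")
for a in (0,.03,.06):print(a,[proj(c,W([38-120*np.cos(a+.065)+n*np.sin(a+.065),0,100+120*np.sin(a+.065)+n*np.cos(a+.065)]))[0].round(1).tolist() for n in(0,)])
E
```

```text
10.8 line [-59.1   0.   73.5] op 0.387 F line [-7.3  0.9  0.3] M [ 0.183  1.377 -0.021] j [-0.12  0.23 -0.81  0.21  0.14 -0.39]
0 [[258.5, 245.8]]
0.03 [[258.5, 251.7]]
0.06 [[258.5, 258.0]]
```

View pics/c11b.png

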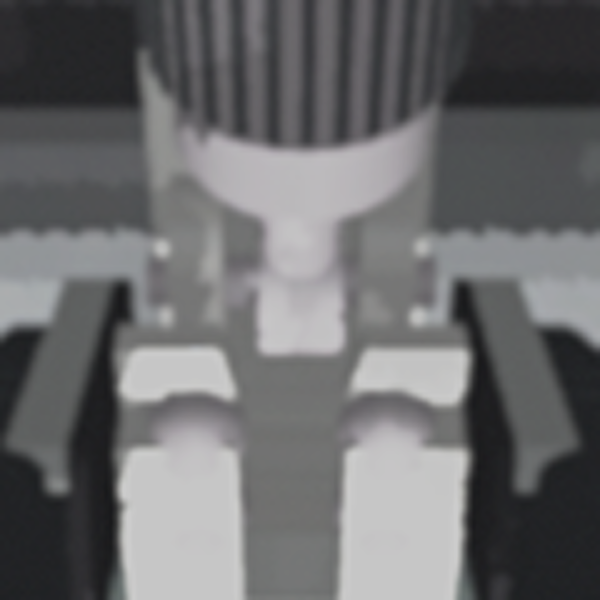

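>>> {"name": "servo_tool", "arguments": {
  "targets": [
    [[0,0,0,0,0,0],[0,0,0,0,0,0],[0,0,0,0,0,0],[0,0,-0.3,0,0,0],[0,0,-0.6,0,0,0],[0,0,-0.6,0,0,0],[0,0,0,0,0,0]]
  ],
  "claw": 0.35
}}

```text
time: 11.78
eef_pos: [515.8, 50.2, 133.8]
eef_rot: [[-0.293, 0.895, 0.337], [0.956, 0.275, 0.101], [-0.002, 0.352, -0.936]]
ft_force: [-0.1, -0.4, -0.1]
opening: 0.652
```

```bash
cat >> h.py <<'E'
def bpose(b,phi,c=(0,0,-44.0),s=50,y=0.0):
    Rt=tool(Q[2],phi); return W([-66-s*np.sin(b),y,86+s*np.cos(b)])-Rt@np.array(c),Rt
E
python3 look.py 12; python3 - <<'E'
from h import *
p,Rt=bpose(1.377,.5); print(toline(p))
plan(p-Rt[:,2]*50,Rt,3)
c=cam("wrist")
print(proj(c,[W([-66-50*np.sin(1.377),0,86+50*np.cos(1.377)]),W([-82,0,107])]))
E
```

```text
11.775 line [-76.3  -1.1 133.8] op 0.652 F line [-0.2 -0.4 -0.1] M [-0.014  0.314 -0.03 ] j [-0.14  0.1  -0.77  0.37  0.15 -0.41]
[-9.39692858e+01 -2.92355767e-15  5.70156440e+01]
[0.005, -0.409, 0.122, -0.547, 0.003, -0.001],
[0.005, -0.414, 0.103, -0.547, 0.003, -0.001],
[0.005, -0.418, 0.083, -0.547, 0.003, -0.001],
[[259.42302017 150.05720476]
 [259.33842753 201.14713487]]
```

View pics/w12.png

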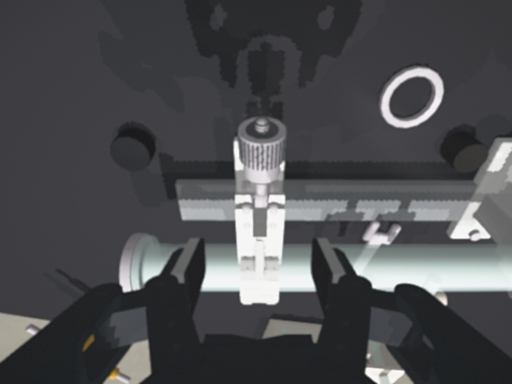

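>>> {"name": "servo_tool", "arguments": {
  "targets": [
    [[0.005,-0.409,0.122,-0.547,0,0],[0.005,-0.414,0.103,-0.547,0,0],[0.005,-0.418,0.083,-0.547,0,0],[0,0,0,0,0,0]]
  ]
}}

```text
time: 12.38
eef_pos: [471.9, 39.6, 98.0]
eef_rot: [[-0.292, 0.843, 0.452], [0.956, 0.256, 0.141], [0.003, 0.474, -0.881]]
ft_force: [0.3, 0.1, -0.5]
opening: 0.649
```

```bash
python3 look.py 13; python3 - <<'E'
from h import *
p,Rt=bpose(1.377,.5); 
plan(p,Rt,3)
E
```

```text
12.375 line [-121.4    1.6   98. ] op 0.649 F line [ 0.3  0.1 -0.5] M [0.012 0.428 0.022] j [-0.25  0.04 -1.05  0.05  0.25 -0.49]
[0.002, -0.001, 0.413, -0.006, 0.001, -0.002],
[0.002, -0.002, 0.413, -0.006, 0.001, -0.002],
[0.002, -0.002, 0.413, -0.006, 0.001, -0.002],
```

View pics/c13.png

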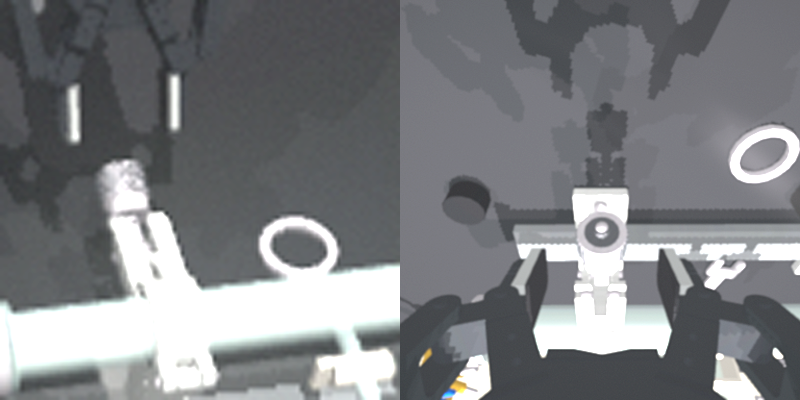

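```bash
python3 - <<'E'
from h import *
c=cam("wrist");s=cam("scene")
w=cv2.imread("pics/w13.png");im=cv2.imread("pics/s13.png")
def ov(img,cc,off,k,ba):
    a=cv2.resize(img[off[1]:off[3],off[0]:off[2]],None,fx=k,fy=k,interpolation=cv2.INTER_CUBIC)
    P=lambda q:tuple(int(v) for v in (proj(cc,W(q))[0]-off[:2])*k)
    e=np.array([-np.sin(ba),0,np.cos(ba)]);f=np.array([np.cos(ba),0,np.sin(ba)]);o=np.array([-66,0,86.])
    for ss,rad in ((27,13),(39,15),(61,15)):
        th=np.linspace(0,6.3,25)
        pts=[P(o+e*ss+rad*(np.cos(t)*f+np.sin(t)*np.array([0,1,0]))) for t in th]
        cv2.polylines(a,[np.array(pts)],True,(0,0,255) if ss==61 else (0,255,0),1)
    cv2.circle(a,P(o+e*67),3,(255,0,0),1); cv2.circle(a,P(o),3,(255,0,255),1)
    return a
out=[]
for ba in (1.0,1.2,1.377):
    out.append(cv2.vconcat([ov(w,c,[210,180,310,290],2.6,ba),cv2.resize(ov(im,s,[290,150,350,216],4.33,ba),(260,286))]))
cv2.imwrite("pics/ov13.png",cv2.hconcat(out))
E
```

```text
(no output)
```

View pics/ov13.png

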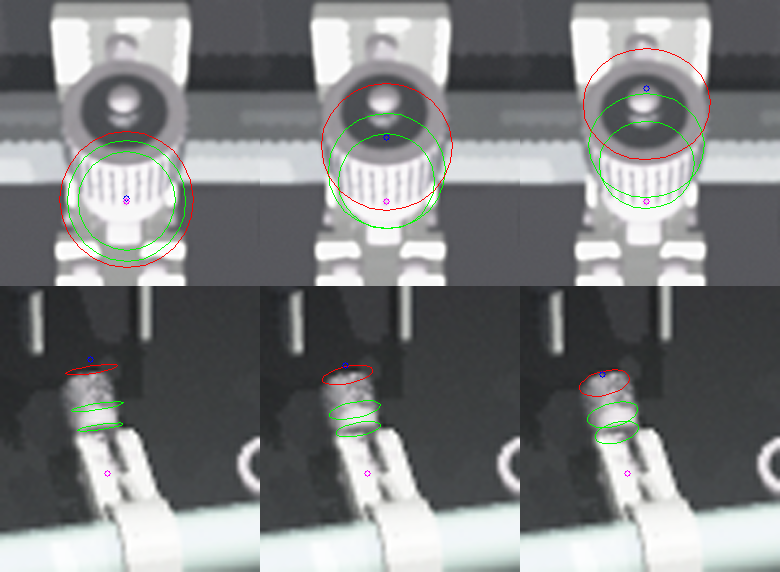

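>>> {"name": "servo_tool", "arguments": {
  "targets": [
    [[0,0,0.41,0,0,0],[0,0,0.41,0,0,0],[0,0,0.41,0,0,0],[0,0,0,0,0,0],[0,0,0,0,0,0]]
  ]
}}

```text
time: 13.1
eef_pos: [498.7, 46.2, 57.8]
eef_rot: [[-0.294, 0.839, 0.458], [0.956, 0.258, 0.14], [-0.0, 0.479, -0.878]]
ft_force: [-0.1, 0.6, 0.5]
opening: 0.652
```

```bash
python3 look.py 14
```

```text
13.1 line [-93.8   0.   57.8] op 0.652 F line [0.1 0.6 0.5] M [-0.017  0.447 -0.073] j [-0.21  0.18 -1.06 -0.11  0.24 -0.46]
```

View pics/c14.png

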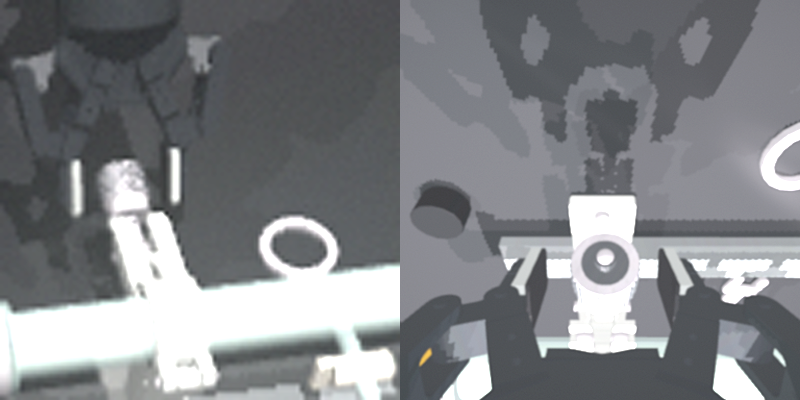

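>>> {"name": "servo_tool", "arguments": {
  "targets": [
    [[0,0,0,0,0,0],[0,0,0,0,0,0],[0,0,0,0,0,0],[0,0,0,0,0,0]]
  ],
  "claw": 1,
  "squeeze": 20
}}

```text
time: 13.7
eef_pos: [498.0, 46.0, 57.5]
eef_rot: [[-0.293, 0.839, 0.458], [0.956, 0.257, 0.14], [-0.0, 0.479, -0.878]]
ft_force: [-1.0, -0.9, 0.8]
opening: 0.339
```

```bash
cat >> h.py <<'E'
def barc(b0,b1,p0,p1,n,c=(0,0,-44.0),s=50):
    for i in range(n):
        f=lambda i:bpose(b0+(b1-b0)*i/n,p0+(p1-p0)*i/n,c,s)
        p,Rm=f(i);p2,R2=f(i+1)
        print([round(float(v),3)+0. for v in np.r_[Rm.T@(p2-p)/40,np.degrees(R.from_matrix(Rm.T@R2).as_rotvec())/5]],end=",")
    print("\nend",toline(p2),np.round(R2,3).tolist())
E
python3 look.py 15; python3 -c "
from h import *
barc(1.377,.8,.5,.28,8);barc(.8,.4,.28,.13,8);barc(.4,.05,.13,0,8)"
```

```text
13.7 line [-94.6   0.   57.5] op 0.339 F line [-1.2 -0.6  0.8] M [-0.084  0.403 -0.046] j [-0.21  0.18 -1.06 -0.12  0.24 -0.46]
[0.0, 0.03, -0.068, 0.315, 0.0, 0.0],[0.0, 0.033, -0.065, 0.315, 0.0, 0.0],[0.0, 0.036, -0.062, 0.315, 0.0, 0.0],[0.0, 0.038, -0.059, 0.315, 0.0, 0.0],[0.0, 0.041, -0.056, 0.315, 0.0, 0.0],[0.0, 0.043, -0.053, 0.315, 0.0, 0.0],[0.0, 0.045, -0.049, 0.315, 0.0, 0.0],[0.0, 0.048, -0.046, 0.315, 0.0, 0.0],
end [-8.97081560e+01  6.34538500e-15  7.85488962e+01] [[-0.294, 0.919, 0.264], [0.956, 0.282, 0.081], [0.0, 0.276, -0.961]]
[0.0, 0.034, -0.03, 0.215, 0.0, 0.0],[0.0, 0.035, -0.028, 0.215, 0.0, 0.0],[0.0, 0.036, -0.026, 0.215, 0.0, 0.0],[0.0, 0.037, -0.025, 0.215, 0.0, 0.0],[0.0, 0.038, -0.023, 0.215, 0.0, 0.0],[0.0, 0.038, -0.021, 0.215, 0.0, 0.0],[0.0, 0.039, -0.019, 0.215, 0.0, 0.0],[0.0, 0.04, -0.017, 0.215, 0.0, 0.0],
end [-7.97670148e+01  3.58467224e-15  8.84243264e+01] [[-0.294, 0.948, 0.124], [0.956, 0.291, 0.038], [0.0, 0.13, -0.992]]
[0.0, 0.035, -0.014, 0.186, 0.0, 0.0],[0.0, 0.035, -0.012, 0.186, 0.0, 0.0],[0.0, 0.036, -0.011, 0.186, 0.0, 0.0],[0.0, 0.036, -0.009, 0.186, 0.0, 0.0],[0.0, 0.036, -0.008, 0.186, 0.0, 0.0],[0.0, 0.036, -0.006, 0.186, 0.0, 0.0],[0.0, 0.037, -0.005, 0.186, 0.0, 0.0],[0.0, 0.037, -0.003, 0.186, 0.0, 0.0],
end [-6.84989585e+01  1.03254088e-14  9.19375130e+01] [[-0.294, 0.956, 0.0], [0.956, 0.294, 0.0], [0.0, 0.0, -1.0]]
```

View pics/c15.png

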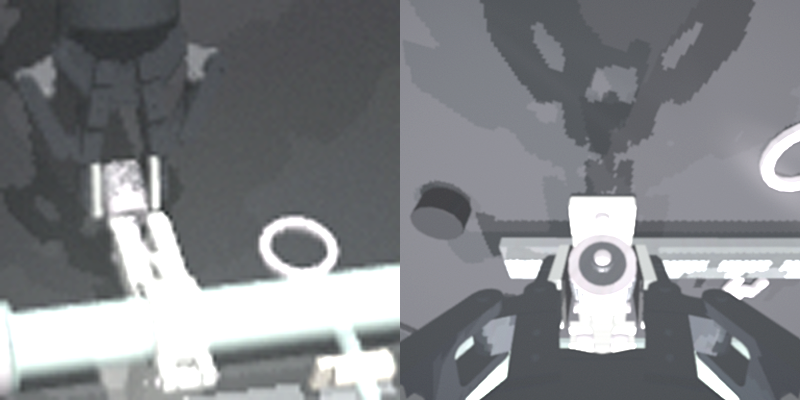

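>>> {"name": "servo_tool", "arguments": {
  "targets": [
    [[0,0.03,-0.068,0.315,0,0],[0,0.033,-0.065,0.315,0,0],[0,0.036,-0.062,0.315,0,0],[0,0.038,-0.059,0.315,0,0],[0,0.041,-0.056,0.315,0,0],[0,0.043,-0.053,0.315,0,0],[0,0.045,-0.049,0.315,0,0],[0,0.048,-0.046,0.315,0,0]]
  ]
}}

```text
time: 14.8
eef_pos: [498.7, 47.2, 76.8]
eef_rot: [[-0.293, 0.921, 0.256], [0.956, 0.282, 0.08], [0.001, 0.268, -0.963]]
ft_force: [-1.7, -0.9, -5.7]
opening: 0.339
```

```bash
python3 look.py 16
```

```text
14.8 line [-93.5   1.   76.8] op 0.339 F line [-1.9 -0.4 -5.7] M [-0.102  1.255 -0.049] j [-0.13  0.21 -0.79  0.32  0.11 -0.41]
```

View pics/c16.png

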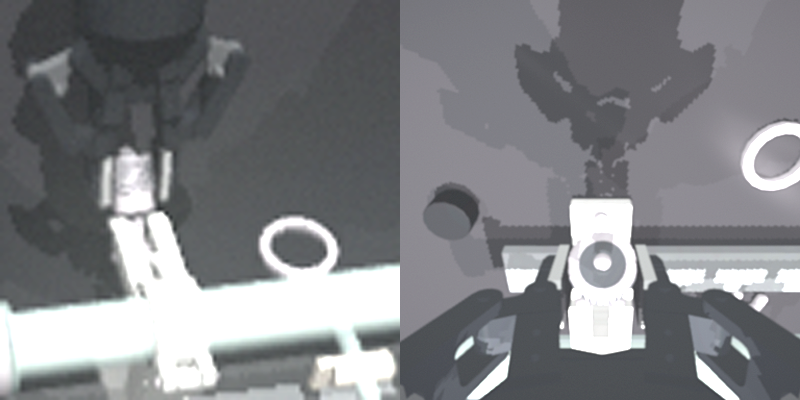

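>>> {"name": "servo_tool", "arguments": {
  "targets": [
    [[0,0,0,0,0,0],[0,0,0,0,0,0]]
  ]
}}

```text
time: 15.15
eef_pos: [499.8, 47.3, 77.6]
eef_rot: [[-0.293, 0.92, 0.26], [0.956, 0.282, 0.081], [0.001, 0.272, -0.962]]
ft_force: [-4.1, -1.1, -2.3]
opening: 0.344
```

```bash
python3 look.py 17;  python3 - <<'E'
from h import *
c=cam("wrist");s=cam("scene")
w=cv2.imread("pics/w17.png");im=cv2.imread("pics/s17.png")
def ov(img,cc,off,k,ba):
    a=cv2.resize(img[off[1]:off[3],off[0]:off[2]],None,fx=k,fy=k,interpolation=cv2.INTER_CUBIC)
    P=lambda q:tuple(int(v) for v in (proj(cc,W(q))[0]-off[:2])*k)
    e=np.array([-np.sin(ba),0,np.cos(ba)]);f=np.array([np.cos(ba),0,np.sin(ba)]);o=np.array([-66,0,86.])
    for ss,rad in ((61,15),):
        th=np.linspace(0,6.3,25)
        pts=[P(o+e*ss+rad*(np.cos(t)*f+np.sin(t)*np.array([0,1,0]))) for t in th]
        cv2.polylines(a,[np.array(pts)],True,(0,0,255) if ss==61 else (0,255,0),1)
    cv2.circle(a,P(o+e*67),3,(255,0,0),1); cv2.circle(a,P(o),3,(255,0,255),1)
    return a
out=[]
for ba in (.7,.8,.9):
    out.append(cv2.vconcat([ov(w,c,[210,200,310,310],2.6,ba),cv2.resize(ov(im,s,[290,150,350,216],4.33,ba),(260,286))]))
cv2.imwrite("pics/ov17.png",cv2.hconcat(out))
E
```

```text
15.15 line [-92.4   0.8  77.6] op 0.344 F line [-4.2  0.2 -2.3] M [0.072 1.605 0.008] j [-0.13  0.2  -0.79  0.32  0.11 -0.41]
```

View pics/ov17.png

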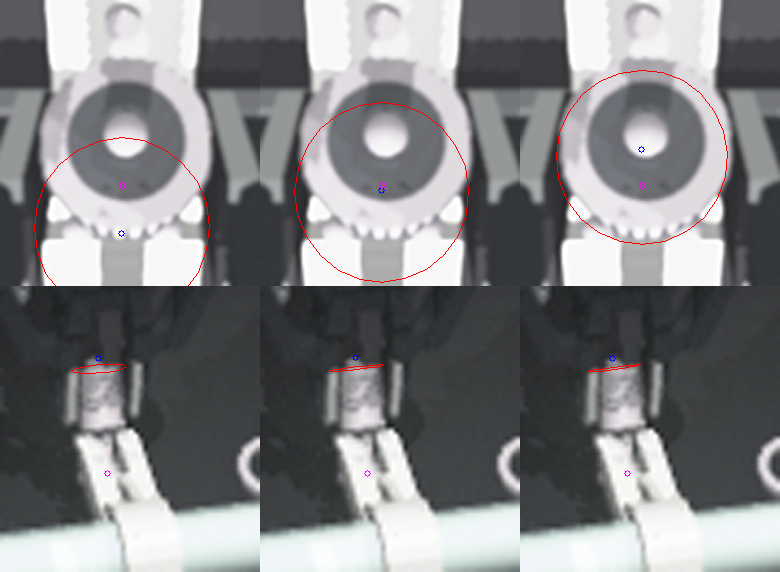

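```bash
python3 -c "
from h import *
barc(.92,.5,.275,.12,8,c=(0,0,-42));barc(.5,.03,.12,0,10,c=(0,0,-42))"
```

```text
[0.0, 0.033, -0.038, 0.222, 0.0, 0.0],[0.0, 0.034, -0.036, 0.222, 0.0, 0.0],[0.0, 0.036, -0.035, 0.222, 0.0, 0.0],[0.0, 0.037, -0.033, 0.222, 0.0, 0.0],[0.0, 0.038, -0.031, 0.222, 0.0, 0.0],[0.0, 0.039, -0.029, 0.222, 0.0, 0.0],[0.0, 0.04, -0.027, 0.222, 0.0, 0.0],[0.0, 0.04, -0.025, 0.222, 0.0, 0.0],
end [-8.49433642e+01  1.29278626e-15  8.81811654e+01] [[-0.294, 0.949, 0.114], [0.956, 0.291, 0.035], [0.0, 0.12, -0.993]]
[0.0, 0.042, -0.021, 0.138, 0.0, 0.0],[0.0, 0.043, -0.019, 0.138, 0.0, 0.0],[0.0, 0.044, -0.017, 0.138, 0.0, 0.0],[0.0, 0.044, -0.015, 0.138, 0.0, 0.0],[0.0, 0.045, -0.013, 0.138, 0.0, 0.0],[0.0, 0.045, -0.011, 0.138, 0.0, 0.0],[0.0, 0.046, -0.009, 0.138, 0.0, 0.0],[0.0, 0.046, -0.007, 0.138, 0.0, 0.0],[0.0, 0.046, -0.005, 0.138, 0.0, 0.0],[0.0, 0.046, -0.003, 0.138, 0.0, 0.0],
end [-6.74997750e+01  1.64981386e-14  9.39775017e+01] [[-0.294, 0.956, 0.0], [0.956, 0.294, 0.0], [0.0, 0.0, -1.0]]
```

>>> {"name": "servo_tool", "arguments": {
  "targets": [
    [[-0.01,0.033,-0.038,0.222,0,0],[-0.01,0.034,-0.036,0.222,0,0],[0,0.036,-0.035,0.222,0,0],[0,0.037,-0.033,0.222,0,0],[0,0.038,-0.031,0.222,0,0],[0,0,0,0,0,0]]
  ]
}}

```text
time: 16.0
eef_pos: [508.5, 48.3, 87.7]
eef_rot: [[-0.294, 0.94, 0.174], [0.956, 0.289, 0.053], [-0.0, 0.182, -0.983]]
ft_force: [-0.3, -0.6, -3.5]
opening: 0.341
```

```bash
cat > bov.py <<'E'
from h import *
import sys
n=sys.argv[1]; bs=[float(v) for v in sys.argv[2:5]]
c=cam("wrist");s=cam("scene")
w=cv2.imread(f"pics/w{n}.png");im=cv2.imread(f"pics/s{n}.png")
def ov(img,cc,off,k,ba):
    a=cv2.resize(img[off[1]:off[3],off[0]:off[2]],None,fx=k,fy=k,interpolation=cv2.INTER_CUBIC)
    P=lambda q:tuple(int(v) for v in (proj(cc,W(q))[0]-off[:2])*k)
    e=np.array([-np.sin(ba),0,np.cos(ba)]);f=np.array([np.cos(ba),0,np.sin(ba)]);o=np.array([-66,0,86.])
    th=np.linspace(0,6.3,25)
    pts=[P(o+e*61+15*(np.cos(t)*f+np.sin(t)*np.array([0,1,0]))) for t in th]
    cv2.polylines(a,[np.array(pts)],True,(0,0,255),1)
    cv2.circle(a,P(o+e*67),3,(255,0,0),1); cv2.circle(a,P(o),3,(255,0,255),1)
    for y in(-17,17): cv2.line(a,P([-82,y,111.5]),P([-50,y,110.5]),(0,255,0),1)
    return cv2.convertScaleAbs(a,alpha=.9)
out=[cv2.vconcat([ov(w,c,[210,200,310,310],2.6,b),cv2.resize(ov(im,s,[290,150,350,216],4.33,b),(260,286))]) for b in bs]
cv2.imwrite(f"pics/ov{n}.png",cv2.hconcat(out))
E
python3 look.py 18; python3 bov.py 18 .65 .72 .8
```

```text
16.0 line [-83.9  -0.8  87.7] op 0.341 F line [-0.5 -0.5 -3.5] M [-0.008  0.574  0.001] j [-0.1   0.25 -0.66  0.49  0.07 -0.39]
```

View pics/ov18.png

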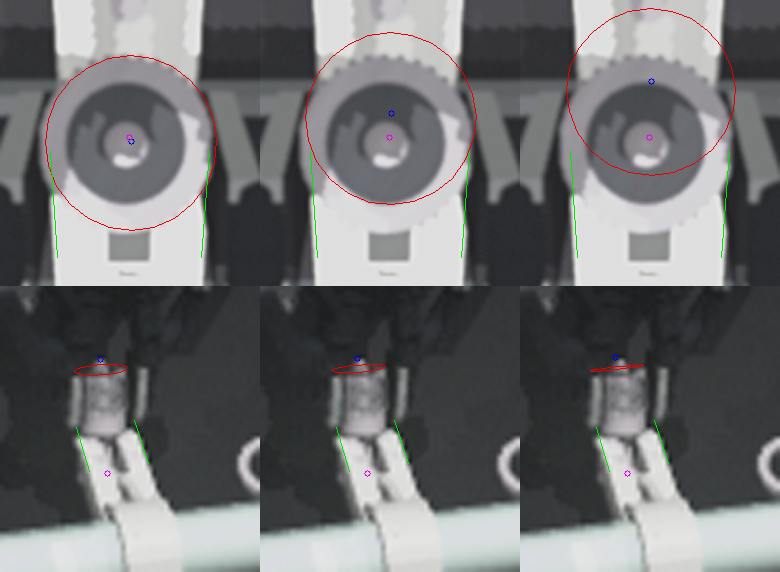

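>>> {"name": "servo_tool", "arguments": {
  "targets": [
    [[0.02,0,0,0,0,0],[0,0,0,0,0,0],[0,0,0,0,0,0]]
  ]
}}

```text
time: 16.48
eef_pos: [507.8, 48.9, 87.6]
eef_rot: [[-0.293, 0.94, 0.175], [0.956, 0.288, 0.053], [-0.0, 0.183, -0.983]]
ft_force: [2.7, 0.0, -7.5]
opening: 0.341
```

```bash
python3 look.py 19; python3 bov.py 19 .65 .6 .55;python3 -c "
from h import *
barc(.63,.03,.18,0,12,c=(0,0,-42))"
```

```text
16.475 line [-84.3  -0.1  87.6] op 0.341 F line [ 2.5 -0.8 -7.5] M [-0.098 -0.162 -0.049] j [-0.09  0.25 -0.66  0.49  0.07 -0.39]
[0.0, 0.041, -0.026, 0.172, 0.0, 0.0],[0.0, 0.042, -0.024, 0.172, 0.0, 0.0],[0.0, 0.043, -0.022, 0.172, 0.0, 0.0],[0.0, 0.044, -0.02, 0.172, 0.0, 0.0],[0.0, 0.044, -0.018, 0.172, 0.0, 0.0],[0.0, 0.045, -0.016, 0.172, 0.0, 0.0],[0.0, 0.045, -0.013, 0.172, 0.0, 0.0],[0.0, 0.046, -0.011, 0.172, 0.0, 0.0],[0.0, 0.046, -0.009, 0.172, 0.0, 0.0],[0.0, 0.046, -0.007, 0.172, 0.0, 0.0],[0.0, 0.047, -0.005, 0.172, 0.0, 0.0],[0.0, 0.047, -0.003, 0.172, 0.0, 0.0],
end [-6.74997750e+01 -1.22367382e-14  9.39775017e+01] [[-0.294, 0.956, -0.0], [0.956, 0.294, -0.0], [0.0, -0.0, -1.0]]
```

View pics/ov19.png

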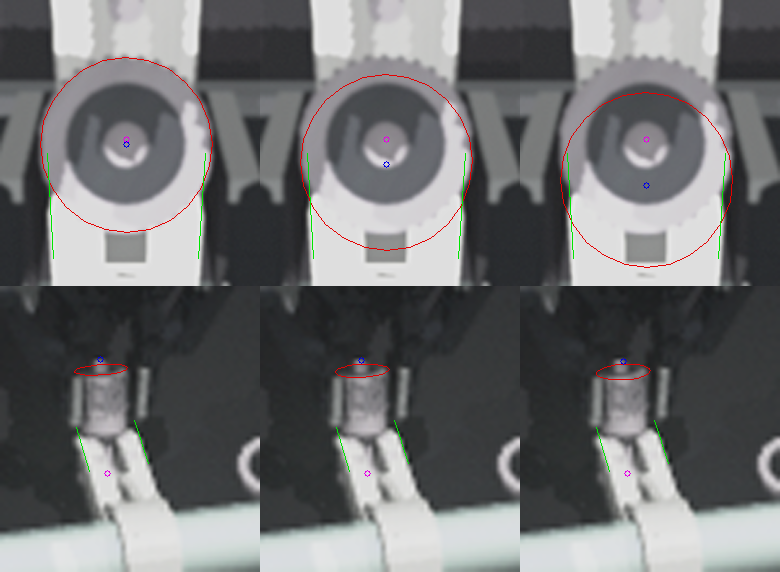

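>>> {"name": "servo_tool", "arguments": {
  "targets": [
    [[0,0.041,-0.005,0.172,0,0],[0,0.042,-0.015,0.172,0,0],[0,0.043,-0.018,0.172,0,0],[0,0.044,-0.018,0.172,0,0],[0,0.044,-0.018,0.172,0,0],[0,0,0,0,0,0]]
  ]
}}

```text
time: 17.32
eef_pos: [513.9, 51.3, 91.2]
eef_rot: [[-0.293, 0.951, 0.1], [0.956, 0.292, 0.031], [0.0, 0.105, -0.995]]
ft_force: [-4.5, -1.5, 0.1]
opening: 0.341
```

```bash
python3 look.py 20; python3 bov.py 20 .45 .4 .35
```

```text
17.325 line [-77.8   0.4  91.2] op 0.341 F line [-4.7 -0.1  0.1] M [0.032 1.291 0.03 ] j [-0.07  0.3  -0.56  0.61  0.04 -0.36]
```

View pics/ov20.png

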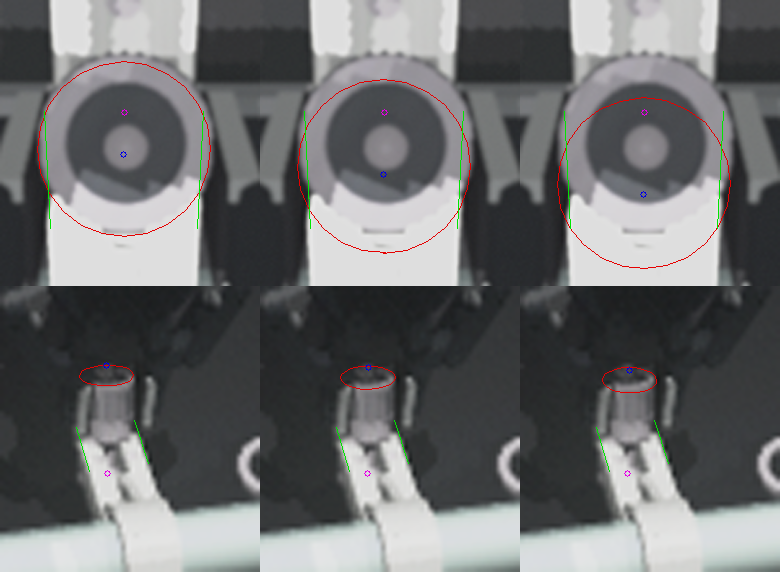

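>>> {"name": "servo_tool", "arguments": {
  "targets": [
    [[-0.005,0.045,-0.014,0.172,0,0],[0,0.045,-0.014,0.172,0,0],[0,0.045,-0.012,0.172,0,0],[0,0.045,-0.01,0.172,0,0],[0,0.045,-0.008,0.172,0,0],[0,0,0,0,0,0]]
  ]
}}

```text
time: 18.18
eef_pos: [523.9, 53.8, 94.4]
eef_rot: [[-0.294, 0.955, 0.031], [0.956, 0.293, 0.01], [-0.0, 0.032, -0.999]]
ft_force: [-2.0, 0.0, -3.5]
opening: 0.343
```

```bash
python3 look.py 21; python3 bov.py 21 .3 .25 .2
```

```text
18.175 line [-67.5  -0.1  94.4] op 0.343 F line [-1.9  0.6 -3.5] M [0.099 0.743 0.016] j [-0.04  0.36 -0.45  0.73  0.01 -0.34]
```

View pics/ov21.png

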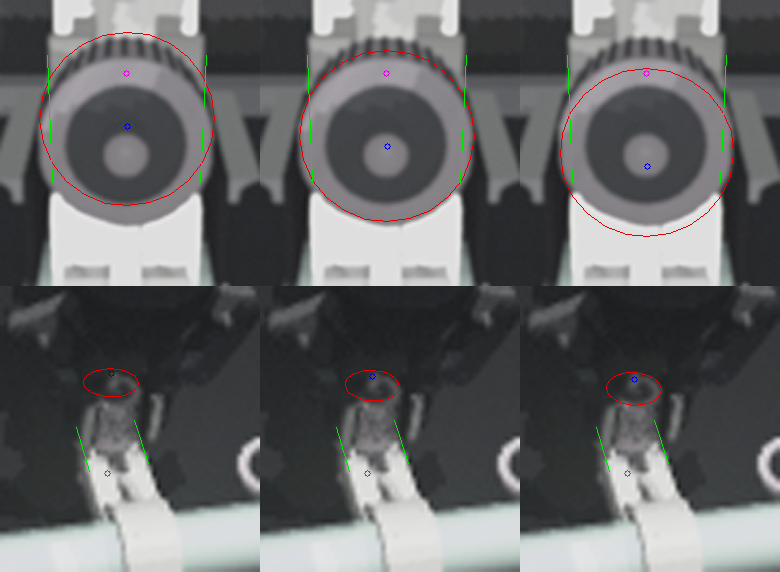

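>>> {"name": "servo_tool", "arguments": {
  "targets": [
    [[0,0.045,-0.004,0.15,0,0],[0,0.045,-0.004,0.15,0,0],[0,0.045,-0.003,0.08,0,0],[0,0.045,-0.002,0,0,0],[0,0,0,0,0,0]]
  ]
}}

```text
time: 18.9
eef_pos: [530.4, 55.8, 95.1]
eef_rot: [[-0.293, 0.956, -0.001], [0.956, 0.293, -0.0], [-0.0, -0.001, -1.0]]
ft_force: [-3.8, -1.1, -3.1]
opening: 0.344
```

```bash
python3 look.py 22; python3 bov.py 22 .1 .05 .0
```

```text
18.9 line [-60.7  -0.1  95.1] op 0.344 F line [-4.   0.  -3.1] M [-0.007  0.804 -0.054] j [-0.03  0.4  -0.39  0.78 -0.   -0.33]
```

View pics/ov22.png

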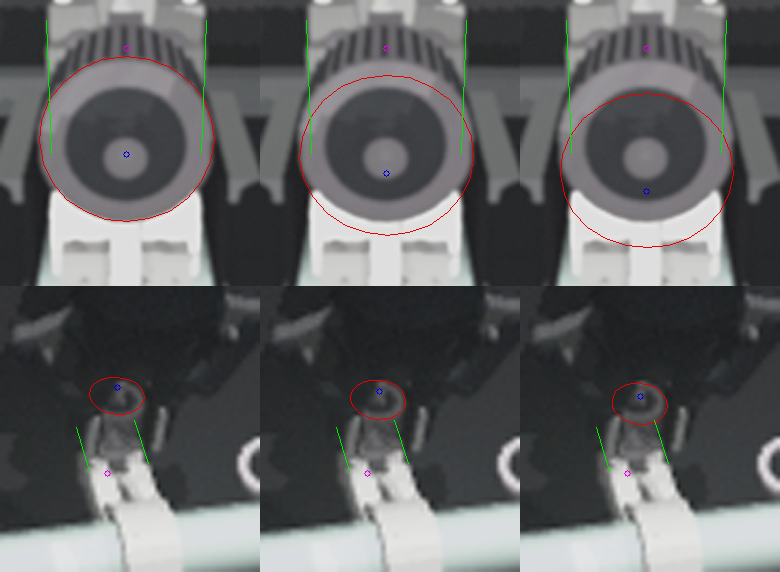

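>>> {"name": "servo_tool", "arguments": {
  "targets": [
    [[0,0,0,0,0,0],[0,0,0,0,0,0],[0,-0.13,0,0,0,0],[0,-0.13,0,0,0,0],[0,0,0,0,0,0]]
  ],
  "claw": 0.45
}}

```text
time: 19.62
eef_pos: [519.5, 52.6, 95.2]
eef_rot: [[-0.293, 0.956, -0.001], [0.956, 0.293, -0.0], [0.0, -0.001, -1.0]]
ft_force: [0.4, -0.3, -0.1]
opening: 0.551
```

```bash
python3 look.py 23; python3 bov.py 23 .1 .05 .0
```

```text
19.625 line [-72.    0.   95.2] op 0.551 F line [ 0.3 -0.4 -0.1] M [ 0.026  0.053 -0.02 ] j [-0.04  0.38 -0.42  0.77 -0.   -0.34]
```

View pics/ov23.png

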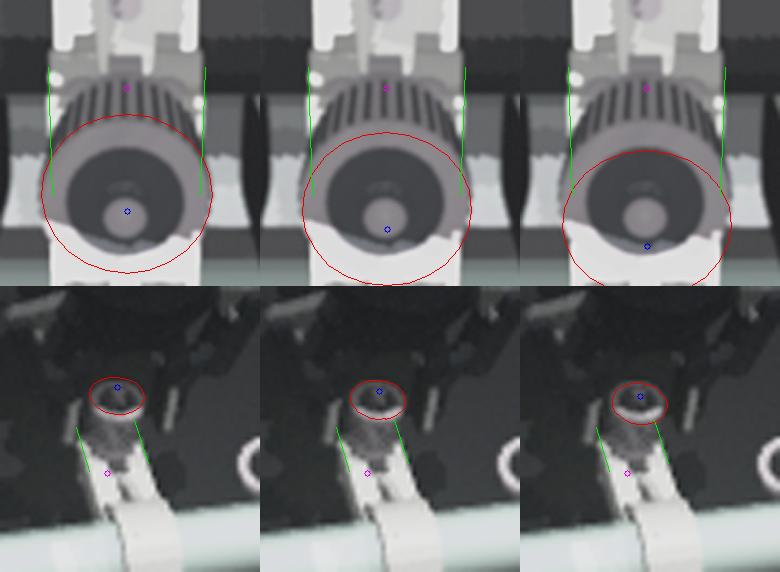

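View pics/w23.png

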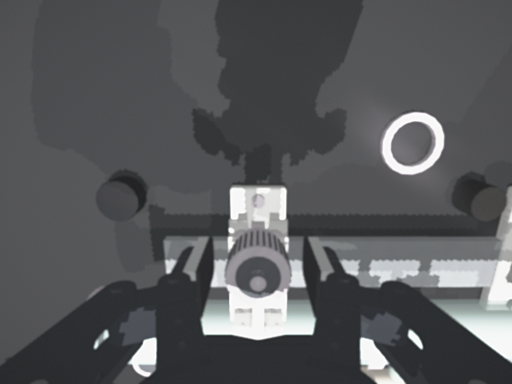

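>>> {"name": "servo_tool", "arguments": {
  "targets": [
    [[0,0.04,0,0,0,0],[0,0,0,0,0,0],[0,0,0,0,0,0],[0,0,0,0,0,0],[0,0.04,0,0,0,0],[0,0.04,0,0,0,0],[0,0.03,0,0,0,0],[0,0,0,0,0,0]]
  ],
  "claw": 1,
  "squeeze": 40
}}

```text
time: 20.72
eef_pos: [523.6, 53.7, 95.1]
eef_rot: [[-0.293, 0.956, -0.005], [0.956, 0.293, -0.002], [-0.001, -0.006, -1.0]]
ft_force: [-5.8, -2.6, 8.6]
opening: 0.337
```

```bash
python3 look.py 24; python3 bov.py 24 .05 .0 -0.05
```

```text
20.725 line [-67.8  -0.1  95.1] op 0.337 F line [-6.3 -0.8  8.6] M [-0.032  1.736  0.016] j [-0.04  0.39 -0.41  0.78 -0.   -0.33]
```

View pics/ov24.png

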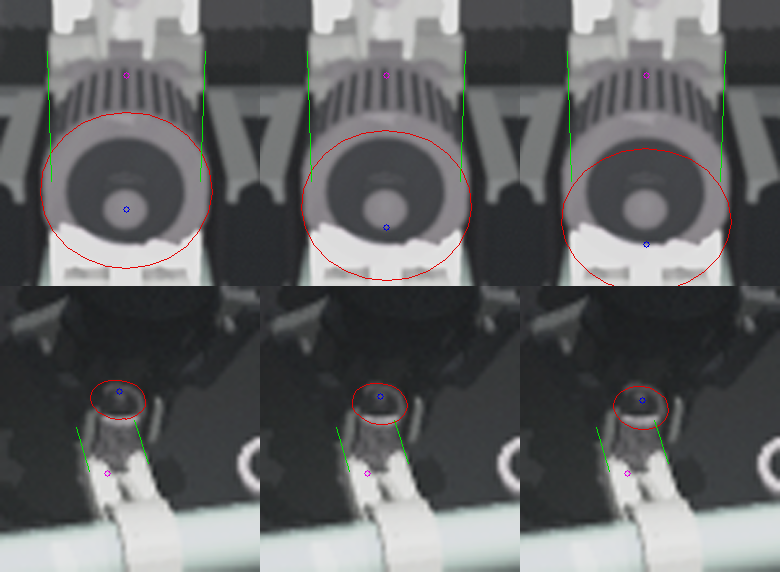

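>>> {"name": "servo_tool", "arguments": {
  "targets": [
    [[0,0,0,0,0,0],[0,0,0,0,0,0],[0,0,0,0,0,0]]
  ]
}}

```text
time: 21.2
eef_pos: [523.6, 53.7, 95.1]
eef_rot: [[-0.293, 0.956, -0.005], [0.956, 0.293, -0.002], [-0.001, -0.005, -1.0]]
ft_force: [-5.4, -2.6, 8.9]
opening: 0.338
```

```bash
python3 look.py 25; python3 bov.py 25 .05 .0 -0.05; python3 - <<'E'
import cv2
b=cv2.imread("pics/w25.png")[190:310,195:325]
cv2.imwrite("pics/c25b.png",cv2.convertScaleAbs(cv2.resize(b,None,fx=6,fy=5,interpolation=cv2.INTER_CUBIC)[:600],alpha=.85))
E
```

```text
21.2 line [-67.8  -0.1  95.1] op 0.338 F line [-5.9 -0.9  8.9] M [-0.012  1.684  0.044] j [-0.04  0.39 -0.41  0.78 -0.   -0.33]
```

View pics/c25b.png

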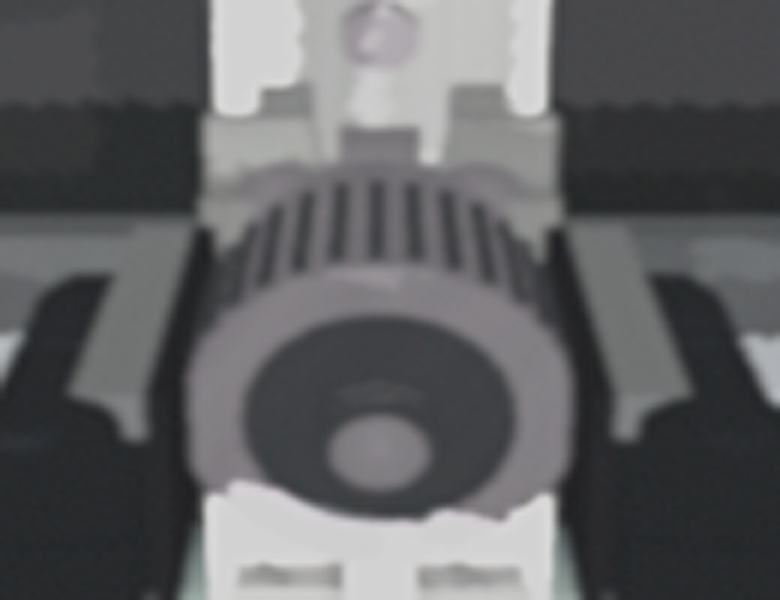

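>>> {"name": "servo_tool", "arguments": {
  "targets": [
    [[0,0.003,0,0.2,0,0],[0,0.003,0,0.2,0,0],[0,0.003,0,0.2,0,0],[0,0,0,0,0,0]]
  ]
}}

```text
time: 21.8
eef_pos: [523.9, 53.9, 95.1]
eef_rot: [[-0.293, 0.954, -0.056], [0.956, 0.293, -0.018], [-0.0, -0.059, -0.998]]
ft_force: [-7.2, -2.4, 9.2]
opening: 0.339
```

```bash
python3 look.py 26; python3 bov.py 26 .05 .0 -0.05
```

```text
21.8 line [-67.5  -0.   95.1] op 0.339 F line [-7.6 -0.2  9.2] M [-0.052  1.829  0.039] j [-0.03  0.43 -0.34  0.85 -0.02 -0.32]
```

View pics/ov26.png

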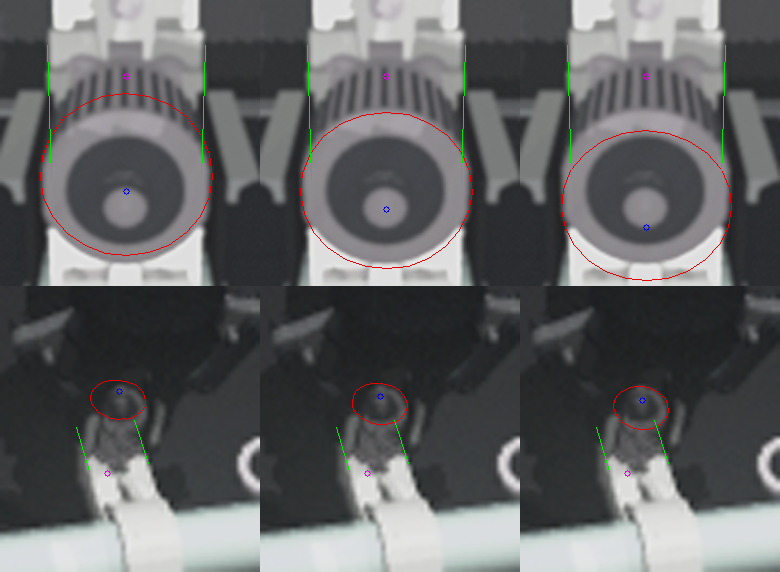

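>>> {"name": "servo_tool", "arguments": {
  "targets": [
    [[0,0,0,0,0,0],[0,0,0,0,0,0],[0,0.02,0,-0.34,0,0],[0,0.018,0,-0.34,0,0],[0,0,0,0,0,-0.5],[0,0,0,0,0,-1],[0,0,0,0,0,-1],[0,0,0,0,0,-1]]
  ],
  "claw": 0.45
}}

```text
time: 22.9
eef_pos: [527.9, 55.1, 94.9]
eef_rot: [[-0.57, 0.822, 0.006], [0.822, 0.57, 0.002], [-0.002, 0.006, -1.0]]
ft_force: [0.1, -0.4, -0.4]
opening: 0.549
```

```bash
python3 look.py 27; python3 bov.py 27 .05 .0 -0.05
```

```text
22.9 line [-63.3  -0.   94.9] op 0.549 F line [-0.  -0.4 -0.4] M [ 0.033  0.008 -0.014] j [-0.04  0.39 -0.41  0.77  0.   -0.64]
```

View pics/ov27.png

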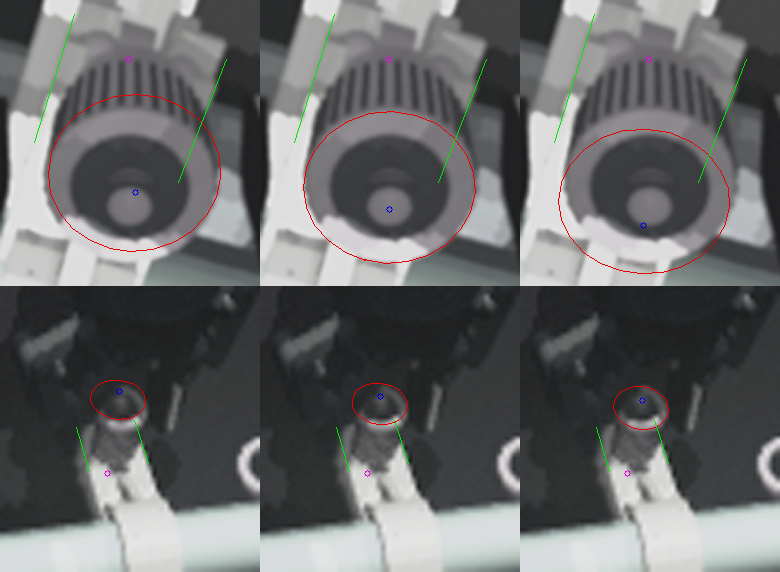

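>>> {"name": "servo_tool", "arguments": {
  "targets": [
    [[0.02,-0.064,0,0,0,-0.7],[0,0,0,0,0,-1],[0,0,0,0,0,-1],[0,0,0,0,0,-1],[0,0,0,0,0,-1],[0,0,0,0,0,-1],[0,0,0,0,0,-0.8],[0,0,0,0,0,0]]
  ]
}}

```text
time: 24.0
eef_pos: [525.2, 54.3, 94.9]
eef_rot: [[-0.92, 0.392, 0.006], [0.392, 0.92, 0.002], [-0.005, 0.004, -1.0]]
ft_force: [-0.8, 0.6, 0.1]
opening: 0.551
```

```bash
python3 look.py 28; python3 bov.py 28 .02 .0 -0.02
```

```text
24.0 line [-66.2  -0.   94.9] op 0.551 F line [-0.6  0.8  0.1] M [-0.032  0.067 -0.063] j [-0.04  0.38 -0.41  0.77  0.   -1.21]
```

View pics/ov28.png

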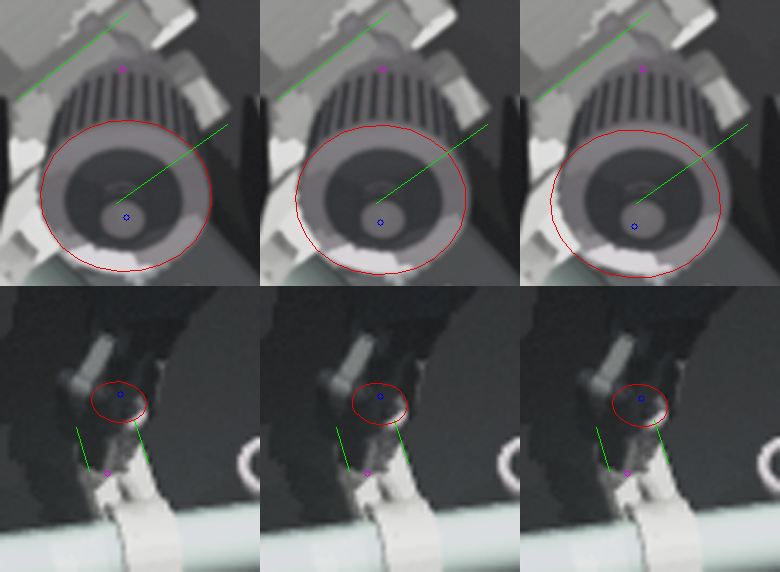

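View pics/w28.png

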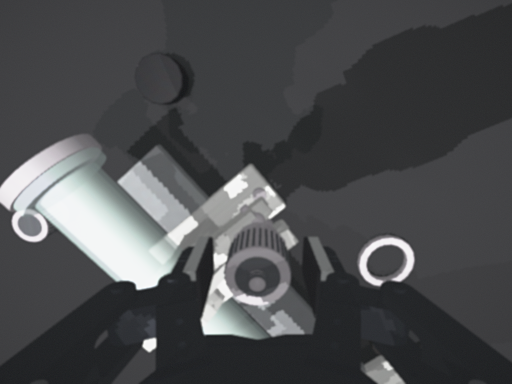

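>>> {"name": "servo_tool", "arguments": {
  "targets": [
    [[0,0,0,0,0,0],[0,0,0,0,0,0],[0,0,0,0,0,0],[0,0,0,0,0,0.5],[0,0,0,0,0,1],[0,0,0,0,0,1],[0,0,0,0,0,1],[0,0,0,0,0,0]]
  ],
  "claw": 1,
  "squeeze": 40
}}

```text
time: 25.1
eef_pos: [525.2, 54.1, 95.0]
eef_rot: [[-0.762, 0.648, 0.006], [0.648, 0.762, 0.002], [-0.003, 0.005, -1.0]]
ft_force: [0.2, -0.1, 0.2]
opening: 0.336
```

```bash
python3 look.py 29; python3 bov.py 29 .02 .0 -0.02
```

```text
25.1 line [-66.2  -0.1  95. ] op 0.336 F line [ 0.1 -0.2  0.2] M [-0.043 -0.016 -0.007] j [-0.04  0.38 -0.41  0.77  0.   -0.9 ]
```

View pics/ov29.png

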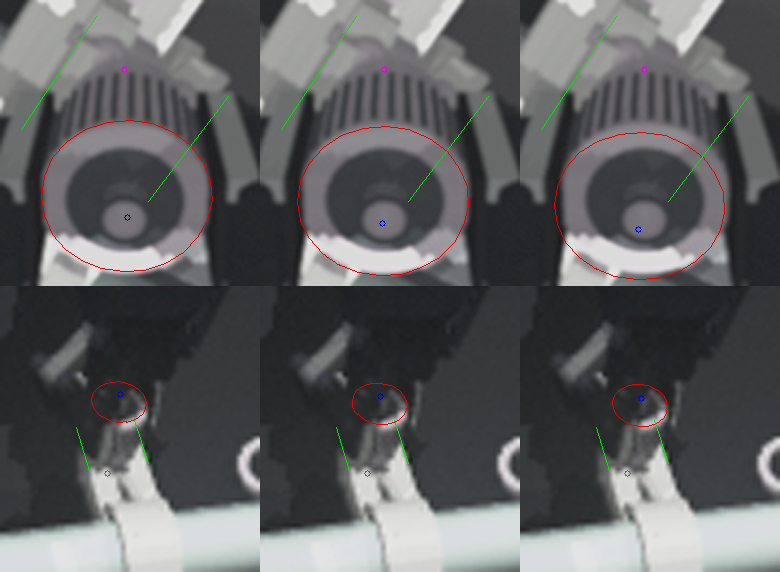

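>>> {"name": "servo_tool", "arguments": {
  "targets": [
    [[0,0,0,0,0,1],[0,0,0,0,0,1],[0,0,0,0,0,1],[0,0,0,0,0,1],[0,0,0,0,0,1],[0,0,0,0,0,1],[0,0,0,0,0,1],[0,0,0,0,0,1]]
  ]
}}

```text
time: 26.2
eef_pos: [524.8, 54.1, 94.5]
eef_rot: [[-0.164, 0.986, 0.005], [0.986, 0.164, 0.001], [0.001, 0.005, -1.0]]
ft_force: [1.0, -1.5, -4.3]
opening: 0.338
```

```bash
python3 look.py 30; python3 bov.py 30 .02 .0 -0.02
```

```text
26.2 line [-66.6  -0.1  94.5] op 0.338 F line [ 0.5 -1.7 -4.3] M [-0.191 -0.241  0.026] j [-0.04  0.38 -0.42  0.77  0.   -0.2 ]
```

View pics/ov30.png

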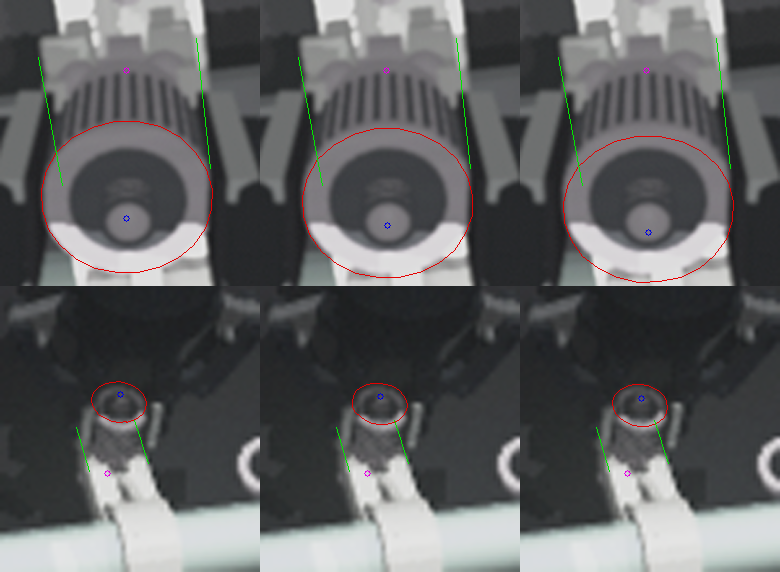

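>>> {"name": "servo_tool", "arguments": {
  "targets": [
    [[0,0,0.004,0,0,1],[0,0,0.004,0,0,1],[0,0,0.004,0,0,1],[0,0,0.004,0,0,1],[0,0,0.004,0,0,1],[0,0,0.004,0,0,1],[0,0,0.004,0,0,1],[0,0,0.004,0,0,1]]
  ]
}}

```text
time: 27.3
eef_pos: [524.7, 54.1, 93.8]
eef_rot: [[0.507, 0.862, 0.005], [0.862, -0.507, 0.001], [0.004, 0.004, -1.0]]
ft_force: [-1.1, -0.0, 2.1]
opening: 0.34
```

```bash
python3 -c "
from h import *
s=r.read_state();print(s['time'],toline(s['eef_pos']),s['ft_force'],s['ft_torque'],s['joint_pos'][5],s['opening'])"
```

```text
27.3 [-6.66897655e+01 -1.53633230e-02  9.37741379e+01] [-1.07017845 -0.01230095  2.12397815] [-0.14622626  0.25585955  0.07892956] 0.4935816437043386 0.3395707465220557
```

>>> {"name": "servo_tool", "arguments": {
  "targets": [
    [[0,0,0.002,0,0,1],[0,0,0.002,0,0,1],[0,0,0.002,0,0,1],[0,0,0.002,0,0,1],[0,0,0.002,0,0,1]]
  ]
}}

```text
time: 27.92
eef_pos: [524.4, 54.2, 93.4]
eef_rot: [[0.824, 0.567, 0.005], [0.567, -0.824, 0.002], [0.005, 0.001, -1.0]]
ft_force: [-0.9, -0.3, 2.1]
opening: 0.331
```

>>> {"name": "servo_tool", "arguments": {
  "targets": [
    [[0,0,0.001,0,0,0.6],[0,0,0.001,0,0,0.6]]
  ]
}}

```text
time: 28.18
eef_pos: [524.3, 54.2, 93.4]
eef_rot: [[0.878, 0.479, 0.004], [0.479, -0.878, 0.002], [0.005, 0.001, -1.0]]
ft_force: [-1.2, 0.9, 2.8]
opening: 0.338
```

```bash
cat > t.py <<'E'
from h import *
s=r.read_state();print(round(s['time'],2),toline(s['eef_pos']).round(1),s['ft_force'].round(1),"Mz",s['ft_torque'].round(3),"j6",s['joint_pos'][5].round(3),"turned",(s['joint_pos'][5]+1.21).round(3))
E
python3 t.py
```

```text
28.18 [-67.    0.2  93.4] [-1.2  0.9  2.8] Mz [-0.16   0.528  0.051] j6 1.033 turned 2.243
```

>>> {"name": "servo_tool", "arguments": {
  "targets": [
    [[0,0,0.001,0,0,0.6],[0,0,0.001,0,0,0.6],[0,0,0.001,0,0,0.6]]
  ]
}}

```text
time: 28.55
eef_pos: [524.3, 54.3, 93.3]
eef_rot: [[0.942, 0.336, 0.004], [0.336, -0.942, 0.002], [0.005, -0.0, -1.0]]
ft_force: [-2.2, 0.3, 2.7]
opening: 0.338
```

```bash
python3 t.py
```

```text
28.55 [-67.    0.2  93.3] [-2.2  0.3  2.7] Mz [-0.076  0.524  0.134] j6 1.19 turned 2.4
```

>>> {"name": "servo_tool", "arguments": {
  "targets": [
    [[0,0,0,0,0,0.3],[0,0,0,0,0,0.3]]
  ]
}}

```text
time: 28.8
eef_pos: [524.3, 54.2, 93.2]
eef_rot: [[0.959, 0.285, 0.004], [0.285, -0.959, 0.002], [0.005, -0.0, -1.0]]
ft_force: [-3.3, -0.3, 3.7]
opening: 0.341
```

```bash
python3 t.py
```

```text
28.8 [-66.9   0.2  93.2] [-3.3 -0.3  3.7] Mz [-0.059  0.845  0.118] j6 1.244 turned 2.454
```

>>> {"name": "servo_tool", "arguments": {
  "targets": [
    [[0,0,0.001,0,0,0.4],[0,0,0.001,0,0,0.4]]
  ]
}}

```text
time: 29.05
eef_pos: [524.4, 54.2, 93.1]
eef_rot: [[0.976, 0.216, 0.005], [0.216, -0.976, 0.002], [0.005, -0.001, -1.0]]
ft_force: [-3.2, -0.0, 5.4]
opening: 0.336
```

```bash
python3 t.py
```

```text
29.05 [-66.9   0.1  93.1] [-3.2 -0.   5.4] Mz [-0.123  1.019  0.112] j6 1.315 turned 2.525
```

>>> {"name": "servo_tool", "arguments": {
  "targets": [
    [[0,0,0,0,0,0.6],[0,0,0,0,0,0.6],[0,0,0,0,0,0.6]]
  ]
}}

```text
time: 29.42
eef_pos: [524.4, 54.2, 93.1]
eef_rot: [[0.998, 0.06, 0.005], [0.06, -0.998, 0.001], [0.005, -0.001, -1.0]]
ft_force: [-3.3, -0.6, 6.2]
opening: 0.338
```

```bash
python3 look.py 31; python3 t.py
```

```text
29.425 line [-66.9   0.1  93.1] op 0.338 F line [-3.3  0.4  6.2] M [0.242 1.074 0.24 ] j [-0.04  0.39 -0.42  0.76  0.    1.47]
29.52 [-66.9   0.1  93.1] [-4.2 -0.6  5.4] Mz [-0.086  1.017  0.184] j6 1.471 turned 2.681
```

View pics/c31.png

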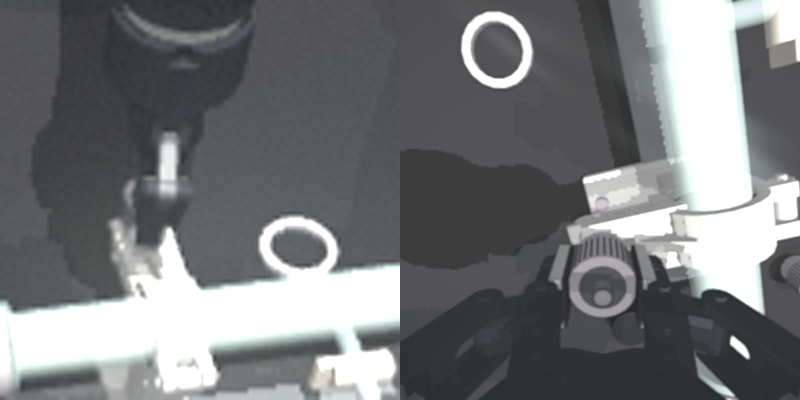

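>>> {"name": "servo_tool", "arguments": {
  "targets": [
    [[0,0,0,0,0,0.4],[0,0,0,0,0,0.3]]
  ]
}}

```text
time: 29.78
eef_pos: [524.5, 54.1, 93.1]
eef_rot: [[1.0, 0.0, 0.005], [0.0, -1.0, 0.001], [0.005, -0.001, -1.0]]
ft_force: [-4.9, 0.3, 6.0]
opening: 0.336
```

```bash
python3 t.py; python3 - <<'E'
from h import *
for i in range(4):
    r.snapshot("wrist"); s=r.read_state(); print(s["ft_torque"].round(3),s["ft_force"].round(1))
E
```

```text
29.77 [-66.9   0.1  93.1] [-4.9  0.3  6. ] Mz [-0.111  1.028  0.344] j6 1.532 turned 2.742
[-0.156  1.005  0.277] [-4.3 -0.6  5.7]
[-0.142  1.02   0.225] [-4.7 -0.3  5.6]
[-0.098  1.009  0.205] [-4.  -0.3  4.6]
[-0.175  1.029  0.288] [-3.2 -0.9  4.7]
```

>>> {"name": "servo_tool", "arguments": {
  "targets": [
    [[0,0,0,0,0,0],[0,0,0,0,0,0],[0,0,0,0,0,0],[0,0,-0.3,0,0,0],[0,0,-0.6,0,0,0],[0,0,-0.8,0,0,0],[0,0,-0.8,0,0,0],[0,0,0,0,0,0]]
  ],
  "claw": 0.52
}}

```text
time: 30.98
eef_pos: [526.7, 54.0, 196.5]
eef_rot: [[1.0, 0.001, 0.012], [0.001, -1.0, 0.002], [0.012, -0.002, -1.0]]
ft_force: [0.2, -0.4, 0.1]
opening: 0.481
```

```bash
python3 look.py 32; python3 t.py; python3 - <<'E'
import cv2
a=cv2.imread("pics/s32.png")[150:250,255:475]
cv2.imwrite("pics/s32z.png",cv2.resize(a,None,fx=3.6,fy=3.6,interpolation=cv2.INTER_CUBIC))
E
```

```text
30.975 line [-64.7  -0.8 196.5] op 0.481 F line [ 0.  -0.4  0.1] M [ 0.019  0.004 -0.005] j [-0.04  0.28 -0.27  1.    0.    1.53]
31.07 [-6.670e+01 -1.000e-01  1.935e+02] [0.2 0.6 0.1] Mz [0.035 0.007 0.022] j6 1.531 turned 2.741
```

View pics/s32z.png

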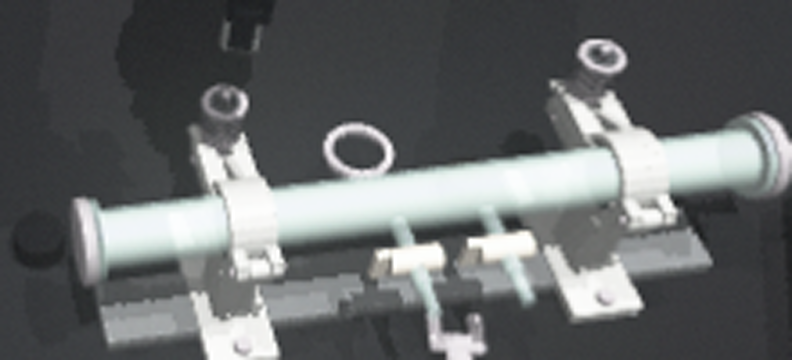

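View pics/w32.png

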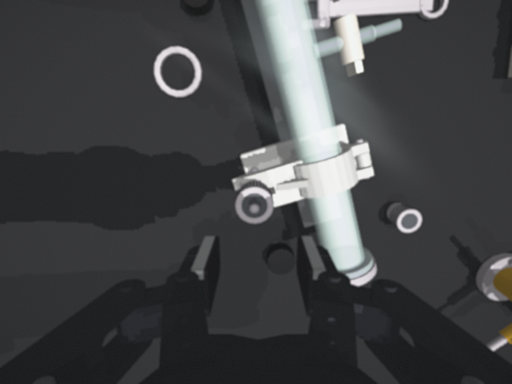

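```bash
python3 -c "
from h import *
print(r.finish_job())"
```

```text
the job is handed in; nothing more can be done
None
```

The open clamp is done up and the job was handed in at about 31 s, with the gripper clear above the nut and touching nothing.

- **Upper half:** I lowered it in the gripper to about 0.01 rad above closed by the images before letting go. Measured wrist forces stayed under about 8 N.
- **Bolt:** I swung it upright into the ear's slot, staying within about 1 mm of the slot's centre from the mouth in. The last images showed it at about 0 rad. Readings reached about 9 N while the nut was being gripped, below the 25 N that would mar the ear.
- **Nut:** I turned it 2.74 rad clockwise. The torque held near 0.11 N m around 2.5 rad. It then climbed at about 1 N m per rad to about 0.27 N m, with one reading of 0.34, which fits the stop's stated 1.2 N m per rad. I stopped there, below the 0.4 N m that ruins it. I estimate the bolt is twisted about 0.12 rad at the stop.

The last pictures show the clamp looking like the finished far one. The bench items in view had not moved; I did not check the ones out of view.

Some checks failed or disagreed:
- **Finger tips:** they sat about 30 mm behind the stated TCP in the wrist pictures, about 20 mm by the scene view. My first pinch therefore closed above the ear without touching anything.
- **Nut slip:** during the swing the nut slid about 10 mm to the edge of the pads, so I re-gripped it for the last part.
- **Stop:** I judged it only by the torque rise, because a drop of about 1 mm in the nut is too small to confirm in the pictures.

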